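# Find the stamped parts crate and send it over the dispatch line

### The arm

A 7-joint arm with a two-finger parallel gripper is mounted at the origin on the work surface. World frame = base frame: x ahead of the robot, y to its left, z up, the work surface at z = 0. Lengths are in m, angles in rad, forces in N, time in s.
With the tool pointing down it reaches from about 0.425 to 0.875 m from the base axis. Payload 8.4 kg.
Tool frame: the origin (TCP) lies at the very end of the fingers, on their centre line; the grasp point (between the pads) lies 19 mm behind it (grasp_offset is the distance from the TCP to the grasp point, in m); z points along the fingers, x is the direction in which the jaws open and shut, and the axes are right-handed (so a half turn about z gives the same grasp; the last joint's range is limited). The gripper opens to 85 mm and grips with 20 to 120 N. Pads are 22 mm wide; open, the fingers measure 114 mm over their backs; the gripper's body (76 mm by 85 mm) begins 54 mm behind the grasp point. The pads swing forward as they close: fully open they stand 13 mm farther back than shut.
Start: joints at [-1.399, 0.333, 0.04, 1.465, -0.013, 1.343, -0.059], TCP at [0.174, 0.626, 0.231] pointing down, gripper open.
Joint ranges: [-2.58, 2.58], [-0.38, 2.09], [-1.3, 1.39], [0.25, 2.4], [-1.5, 4.64], [0.08, 2.09], [-2.65, 2.65]. Speed limits (rad/s): [2.22, 2.22, 2.79, 2.79, 3.14, 3.14, 3.14].

### API

Orientations are given as a rotation vector (axis times angle).
In Python, from rig import * gives the robot as it stands.
- The arm moves only by the tool arm_command, never from a script. Its argument "rows" is a list of rows, each a list of 6 numbers: the shift along the tool's x, y, z in units of 60 mm (1.0 is 60 mm), then the turn, a rotation vector about the tool's x, y, z in units of 8 degrees (1.0 is 8 degrees). In form: [[x, y, z, rx, ry, rz], ...]. A call has exactly 10 rows; each row is the pose to reach, as a shift and turn from the pose measured when the call began, along the tool's axes at that moment; what a row does not reach only later rows make up. A row lasts 1/8 s, in which the tool goes at most 62.5 mm and 10.7 degrees, less where a joint would pass 70% of its speed; a pose out of reach is approached as far as the arm can. A call with a gripper value outside its range is refused whole. "gripper" is the closure, from 0 (fully open) to 1 (shut), set as the call begins (left out, the last holds). The fingers move at their own pace and stop on an object; "newtons" is the grip in N (left out, the last holds). Time passes only in rows, so rows that repeat a pose let the fingers close, or fill a call up. It gives the time, the measured TCP pose, the force and the opening at its end, in the units of the state.
- read_state(): the state, without advancing time (a new reading comes with each control period).
- snapshot(name): name is "scene" or "top"; returns the picture (400x640x3 uint8, red, green, blue); there is no depth.
- camera_params(name): a dict with "intrinsics" (3x3 intrinsics, pixels), "R" (3x3) and "t" (3): a world point X has camera coordinates R X + t. Camera axes: x right, y down, z forward; pixel columns grow to the right and rows downward; lengths in m; the calibration is good to about 2 mm. A picture is of the moment at which its call begins. camera_params takes no time and is no camera call.
- job_done(): hands the job in, once; it reports no verdict.
The state is a dict: "t": time; "joint_positions": joint angles; "qd": joint speeds; "tau": joint torques, N m; "ee_pos": TCP position; "ee_rot": TCP orientation; "contact_force": force on the tool from outside, world axes, zero at the start; "wrist_torque": the same for the moment, N m; "gripper_width": finger opening in m.
Only numpy, scipy, OpenCV 4.12 (cv2) and the standard library are available. Lean on these libraries where they do the work, as an engineer would, in place of code of your own. Each camera call takes 0.05 s, during which the arm holds its last target.

### The job

Using only the fingertips, without pinching or lifting a crate clear of the bench, tip up the left-hand parts crate (left as seen from the robot) past 65 degrees against the stop rail to see its underside and lower it gently back, then do the same with the right-hand one. Then push the crate that has the stamp underneath away from the rail until all of it is over the dispatch line, standing flat, and leave the other standing flat by the rail; let no crate fall over, and do not disturb the printer, spool and screwdriver.

Things in the scene. Friction and masses are not known exactly. Their poses are not given: they have to be found in the camera images.
- bin_a: blue open parts crate, 110 (x) by 120 (y) mm, 0.2-0.42 kg. Origin: centre of underside, z up. Back wall (+x, away from the robot, outer face 55 mm from origin) 85 mm high with a level lip along its top, 5 thick, jutting out 18 mm to +x; front wall (-x) 45 mm high with a blank card; walls 4 mm; sides slope down to the front. Starts upright, front 0-8 mm clear of the rail, about parallel.
- bin_b: the same kind of crate, same sizes, mass range and axes as bin_a. Which of the two stands left varies; they cannot be told apart from above. Both have thick heavy floors: tipped about the bottom front edge, a crate falls back flat if let go below about 70 degrees and goes over beyond about 76.
- stamp (a point): centre of the stamp, a white ring 78 mm across with a white cross, flat in the middle of one crate's underside (within 1 mm of that crate's origin); the other underside is bare. Seen only while the crate is tipped up, best from the side away from the robot.
- station: fixed aluminium stop rail across the bench between robot and crates, 460 mm long (y), 15 wide, 6 high. Origin: on the bench, middle of the rail's face away from the robot, where the crates' bottom front edges can rest; x level, away from the robot, square to the rail, to the dispatch line; y along the rail to the robot's left; z up. Crates start at y about +90 to +130 and -90 to -130 mm.
- line (a point): middle of the dispatch line, a flat white painted strip 10 mm wide (x), 520 mm long (y) on the bench, parallel to the rail and fixed with it, its middle 150 mm beyond the station's origin. Axes as the station's.
- printer: yellow and black label printer, 120 x 100 x 110 mm high, 0.9 kg, standing left of the crates. Origin: centre of its underside. A bystander.
- spool: empty grey plastic spool, 56 mm diameter, 42 mm high, standing right of the crates. Origin: centre of its underside. A bystander.
- screwdriver: screwdriver lying on the bench right of the crates, its length along its x. A bystander.
Things that resemble listed ones, but are neither listed nor needed, are in the scene too. What is shaped like the bin_b but orange is not meant. Leave any red look-alike of the bin_a alone.

How it is judged:
By the outcome, as a careful person would: the job done as asked, in the order asked, and still so for the second after the job is handed in, with the robot touching nothing.
It also fails if it takes over 72 s, if anything falls off the work surface, if the arm or the gripper's body presses on something with over 40 N, if the wrist force passes 120 N, or if a joint passes its speed limit or range.

## Working session

There is one attempt and no reset: what is moved stays moved. The work goes in short steps, Python scripts to look and compute and a tool call to move; the robot and the scene stay as the last step left them, time stands still between calls to the robot, and variables do not carry over. Pictures are saved under pics/ and viewed, and the job is handed in when it is done.

Besides the shell and the picture viewer there is one more tool, called as a command line: name --pt "numbers of a row" for each row, then --argument value for the rest. arm_command: Moves the arm, as the interface text tells. Its arguments: {"type":"object","properties":{"rows":{"type":"array","items":{"type":"array","items":{"type":"number"}}},"gripper":{"type":"number"},"newtons":{"type":"number"}},"required":["rows"]}

```bash
ls; mkdir -p pics
python3 - <<'E'
from rig import *
import cv2
s=read_state();print(s)
for n in("scene","top"):
    p=snapshot(n);cv2.imwrite(f"pics/{n}0.png",p[:,:,::-1]);c=camera_params(n);print(n,c, -c["R"].T@c["t"])
E
```

```text
pics
{'t': 0.0, 'joint_positions': array([-1.39924791,  0.33392598,  0.03986972,  1.46629928, -0.01339102,
        1.34330381, -0.0585041 ]), 'qd': array([ 1.83840032e-04,  6.37095338e-04,  8.90791017e-04, -1.82379890e-03,
       -2.05841117e-04, -1.13679690e-03,  9.64361689e-06]), 'tau': array([-1.75151054e-04, -6.58563995e+01,  1.36539549e+00, -4.05545926e+01,
        1.68095698e-02,  1.28072512e-02,  4.48661046e-05]), 'ee_pos': array([0.17374757, 0.62585879, 0.23039777]), 'ee_rot': array([ 2.50006051e+00,  1.90062033e+00, -1.96768834e-03]), 'contact_force': array([-0.67477739,  0.31522963,  0.92059318]), 'wrist_torque': array([ 0.00893524,  0.01956655, -0.01230912]), 'gripper_width': 0.08549200624372792}
scene {'intrinsics': array([[441.42353852,   0.        , 322.96249272],
       [  0.        , 441.42353852, 198.82442066],
       [  0.        ,   0.        ,   1.        ]]), 'R': array([[ 0.61852284,  0.78564998, -0.01355026],
       [ 0.58664334, -0.47318512, -0.65722556],
       [-0.52276103,  0.39855985, -0.75357213]]), 't': array([-0.4074948 , -0.30801821,  1.40957386])} [ 1.16961195 -0.3874009   0.85425648]
top {'intrinsics': array([[446.27673655,   0.        , 313.59962938],
       [  0.        , 446.27673655, 197.00728871],
       [  0.        ,   0.        ,   1.        ]]), 'R': array([[ 0.01276952, -0.99990372, -0.00543084],
       [-0.98857473, -0.01180868, -0.15026827],
       [ 0.15018967,  0.00728765, -0.98863034]]), 't': array([0.01995789, 0.59924189, 0.99490243])} [0.44271647 0.01978173 1.07374616]
```

View pics/scene0.png

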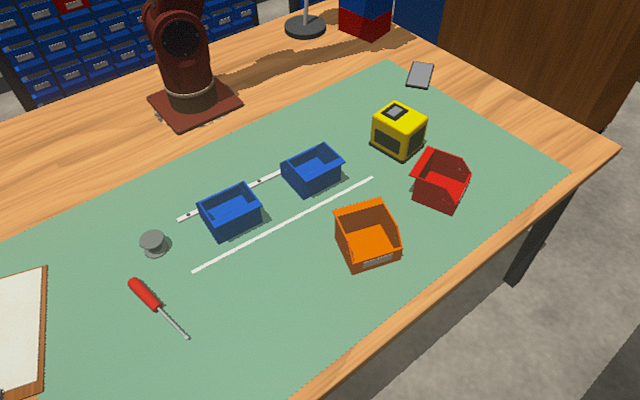

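View pics/top0.png

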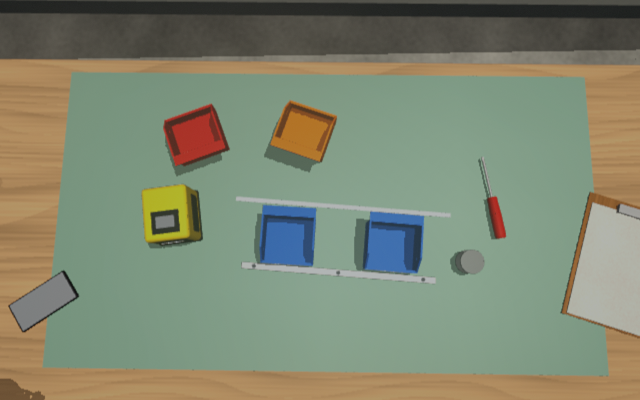

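Run:
```python
import cv2
p=cv2.imread("pics/top0.png")
cv2.imwrite("pics/t_l.png",cv2.resize(p[185:300,225:345],None,fx=5,fy=5,interpolation=cv2.INTER_CUBIC))
cv2.imwrite("pics/t_r.png",cv2.resize(p[185:300,340:460],None,fx=5,fy=5,interpolation=cv2.INTER_CUBIC))
p=cv2.imread("pics/scene0.png")
cv2.imwrite("pics/s_c.png",cv2.resize(p[130:280,165:385],None,fx=3.6,fy=3.6,interpolation=cv2.INTER_CUBIC))
```

```text
(no output)
```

View pics/t_l.png

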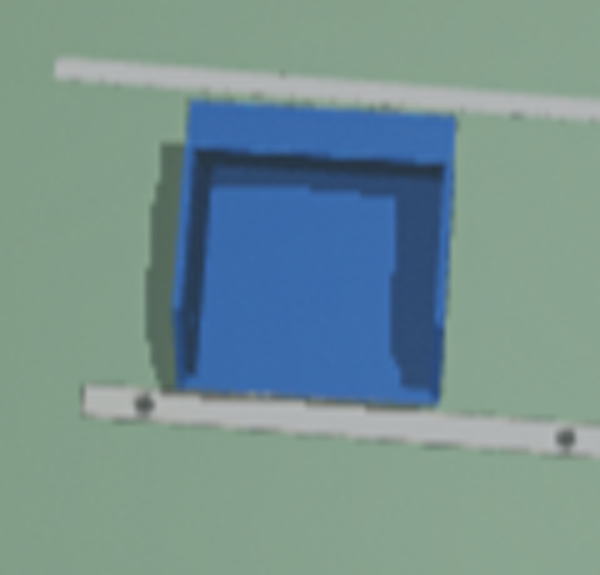

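View pics/t_r.png

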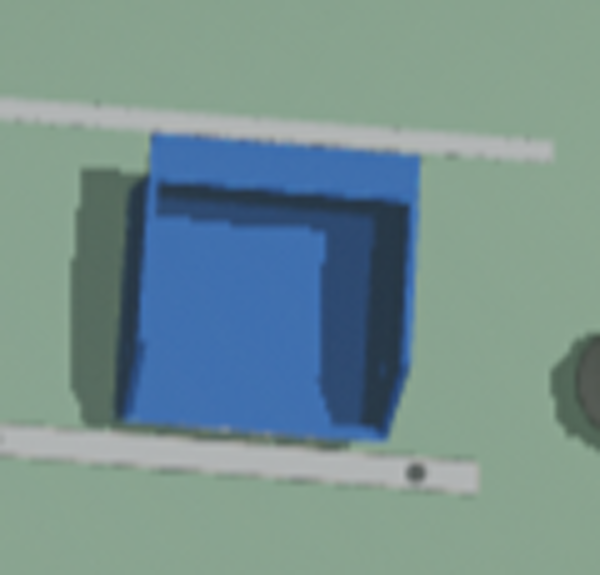

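View pics/s_c.png

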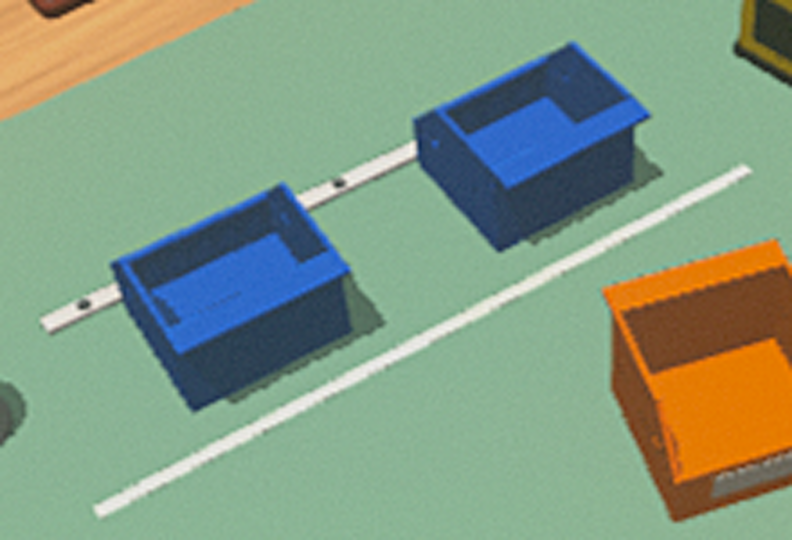

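```bash
cat > h.py <<'E'
import numpy as np, cv2
from rig import *
from scipy.spatial.transform import Rotation as Ro
def back(n,u,v,z):
    c=camera_params(n);K=c["intrinsics"];o=-c["R"].T@c["t"]
    d=c["R"].T@np.linalg.solve(K,[u,v,1.]);return o+d*(z-o[2])/d[2]
def proj(n,X):
    c=camera_params(n);x=c["intrinsics"]@(c["R"]@np.array(X)+c["t"]);return x[:2]/x[2]
def crop(o,f,x,y):return o[0]+(x+.5)/f-.5,o[1]+(y+.5)/f-.5
E
python3 - <<'E'
from h import *
L=(225,185);R=(340,185)
for nm,o,x,y,z in [("railL",L,84,383,.006),("railR",R,478,463,.006),("lineL_hi",L,55,57,0),("lineL_lo",L,55,80,0),("lineR_hi",R,553,142,0),("lineR_lo",R,553,163,0),
 ("Llip1",L,188,99,.085),("Llip2",L,456,115,.085),("Rlip1",R,150,132,.085),("Rlip2",R,420,154,.085),("Lf1",L,180,386,.045),("Lf2",L,440,403,.045),("Rf1",R,117,422,.045),("Rf2",R,386,440,.045)]:
    print(nm,back("top",*crop(o,5,x,y),z).round(4))
S=(165,130)
for nm,x,y,z in [("Llip1",650,115,.085),("Llip2",506,186,.085),("Rlip1",350,270,.085),("Rlip2",183,350,.085),("lineL",750,168,0),("lineR",95,510,0),("Lbot",500,250,0),("Rbot",193,410,0),("railR",42,322,.006)]:
    print("S",nm,back("scene",*crop(S,3.6,x,y),z).round(4))
E
```

```text
railL [0.449  0.1968 0.006 ]
railR [ 0.4176 -0.2608  0.006 ]
lineL_hi [0.606  0.2178 0.    ]
lineL_lo [0.5947 0.2173 0.    ]
lineR_hi [ 0.5707 -0.3029  0.    ]
lineR_lo [ 0.5605 -0.3025  0.    ]
Llip1 [0.5748 0.1418 0.085 ]
Llip2 [0.5691 0.0219 0.085 ]
Rlip1 [ 0.5629 -0.0981  0.085 ]
Rlip2 [ 0.5545 -0.2181  0.085 ]
Lf1 [0.448  0.1464 0.045 ]
Lf2 [0.4418 0.0276 0.045 ]
Rf1 [ 0.4347 -0.0871  0.045 ]
Rf2 [ 0.4282 -0.2091  0.045 ]
S Llip1 [0.574  0.1388 0.085 ]
S Llip2 [0.5654 0.0208 0.085 ]
S Rlip1 [ 0.5619 -0.1005  0.085 ]
S Rlip2 [ 0.5518 -0.2153  0.085 ]
S lineL [0.5983 0.2184 0.    ]
S lineR [ 0.5606 -0.3017  0.    ]
S Lbot [0.5464 0.025  0.    ]
S Rbot [ 0.5317 -0.2156  0.    ]
S railR [ 0.4062 -0.2613  0.006 ]
```

```bash
cat >> h.py <<'E'
YAW=-0.0685; SO=np.array([.4333,-.032,0]); SR=Ro.from_euler('z',YAW)
def tool_R(a,yaw=YAW,flip=1):
    # a deg: tips point down & toward the robot; tool x along station +-y
    a=np.radians(a); s=Ro.from_euler('z',yaw).as_matrix()
    z=s@[-np.sin(a),0,-np.cos(a)]; x=s@[0,flip,0]; y=np.cross(z,x)
    return Ro.from_matrix(np.c_[x,y,z])
def W(p):return SO+SR.apply(p)   # station->world
def S(p):return SR.inv().apply(np.array(p)-SO)
def rows(targets):
    s=read_state();p0=s["ee_pos"];R0=Ro.from_rotvec(s["ee_rot"])
    for p,R in targets:
        d=R0.inv().apply(p-p0)/.06; r=(R0.inv()*R).as_rotvec()/np.radians(8)
        print("[",", ".join("%.2f"%v for v in np.r_[d,r]),"],")
def st():
    s=read_state();R=Ro.from_rotvec(s["ee_rot"]);print("t %.2f"%s["t"],"world",s["ee_pos"].round(4),"station",S(s["ee_pos"]).round(4),"F",SR.inv().apply(s["contact_force"]).round(1),"w %.3f"%s["gripper_width"]);print("q",s["joint_positions"].round(2)); print("z",R.as_matrix()[:,2].round(3),"x",R.as_matrix()[:,0].round(3))
E
python3 - <<'E'
from h import *
import rig;print([n for n in dir(rig) if n[0]!='_'])
st()
for f in(1,-1):rows([(W([.21,.1215,.2]),tool_R(0,flip=f)),(W([.21,.1215,.12]),tool_R(35,flip=f))])
E
```

```text
['MotionError', 'camera_params', 'grasp_offset', 'job_done', 'read_state', 'snapshot']
t 0.10 world [0.1738 0.6259 0.2305] station [-0.304   0.6386  0.2305] F [ 0.5 -0.4  1.6] w 0.085
q [-1.4   0.33  0.04  1.47 -0.01  1.34 -0.06]
z [-0.    -0.001 -1.   ] x [ 0.267  0.964 -0.001]
[ -6.72, 10.12, 0.52, -0.00, 0.01, -1.45 ],
[ -6.72, 10.12, 1.85, 4.36, -0.43, -1.41 ],
[ -6.72, 10.12, 0.52, 0.02, 0.00, 21.05 ],
[ -6.72, 10.12, 1.85, -0.63, -6.35, 20.13 ],
```

arm_command --pt "-0.7 1 0 0 0 -0.2" --pt "-1.4 2 0 0 0 -0.4" --pt "-2.1 3 0 0 0 -0.6" --pt "-2.8 4 0 0 0 -0.8" --pt "-3.5 5 0 0 0 -1" --pt "-4.1 6 0.1 0 0 -1.1" --pt "-4.7 7 0.1 0 0 -1.2" --pt "-5.4 8 0.1 0 0 -1.3" --pt "-6.1 9.1 0.1 0 0 -1.4" --pt "-6.7 10.1 0.1 0 0 -1.45" --gripper 0.5

```text
t: 1.35
ee_pos: [0.5818, 0.1508, 0.2253]
ee_rot: [2.295, 2.145, -0.002]
contact_force: [0.4, 1.4, 0.7]
gripper_width: 0.0423
```

Run:
```python
from h import *
st()
rows([(W([.185,.1215,.10]),tool_R(35))])
```

```text
t 1.35 world [0.5818 0.1508 0.2253] station [0.1357 0.1925 0.2253] F [0.3 1.4 0.7] w 0.042
q [-0.69  0.25  0.44  1.62 -0.11  1.3   1.26]
z [-0.    -0.001 -1.   ] x [ 0.068  0.998 -0.001]
[ -1.18, 0.82, 2.09, 4.37, 0.01, 0.00 ],
```

arm_command --pt "-0.2 0.2 0 0.7 0 0" --pt "-0.4 0.4 0.3 1.4 0 0" --pt "-0.7 0.6 0.7 2.2 0 0" --pt "-1 0.75 1.2 3 0 0" --pt "-1.18 0.82 1.7 3.8 0 0" --pt "-1.18 0.82 2.09 4.37 0 0" --pt "-1.18 0.82 2.09 4.37 0 0" --pt "-1.18 0.82 2.09 4.37 0 0" --pt "-1.18 0.82 2.09 4.37 0 0" --pt "-1.18 0.82 2.09 4.37 0 0"

```text
t: 2.6
ee_pos: [0.6265, 0.0771, 0.1019]
ee_rot: [-1.93, -1.804, 0.566]
contact_force: [-0.5, -0.7, -0.9]
gripper_width: 0.0424
```

Run:
```python
from h import *
st()
rows([(W([.165,.1215,.06]),tool_R(35)),(W([.13,.1215,.06]),tool_R(35))])
p=snapshot("scene")[:,:,::-1];cv2.imwrite("pics/s1.png",cv2.resize(p[30:280,165:485],None,fx=2.4,fy=2.4))
```

```text
t 2.60 world [0.6265 0.0771 0.1019] station [0.1853 0.1221 0.1019] F [-0.4 -0.7 -0.9] w 0.042
q [-0.34  0.88  0.41  1.09 -0.35  1.84  1.55]
z [-0.569  0.038 -0.821] x [ 0.067  0.998 -0.   ]
[ -0.01, 0.12, 0.77, 0.03, 0.01, 0.01 ],
[ -0.01, -0.36, 1.10, 0.03, 0.01, 0.01 ],
```

View pics/s1.png

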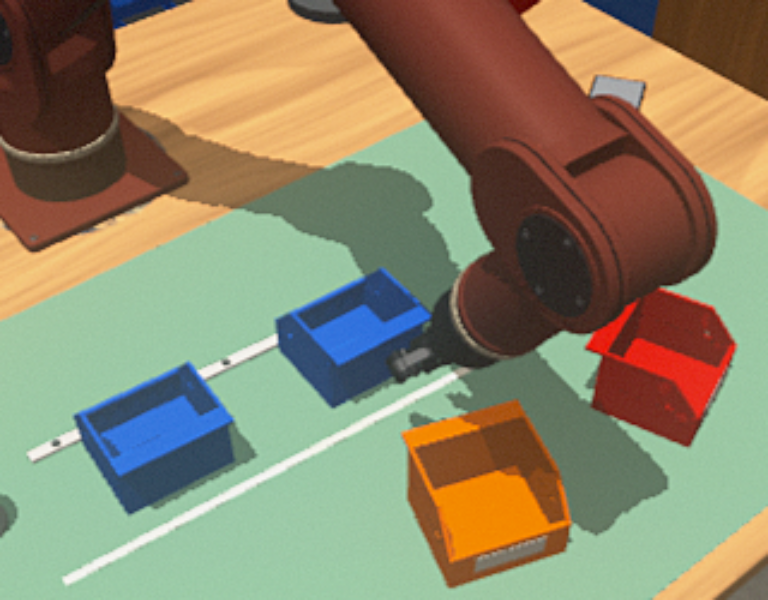

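arm_command --pt "0 0.06 0.25 0 0 0" --pt "0 0.12 0.5 0 0 0" --pt "0 0.12 0.77 0 0 0" --pt "0 0.05 0.82 0 0 0" --pt "0 -0.05 0.89 0 0 0" --pt "0 -0.15 0.96 0 0 0" --pt "0 -0.25 1.02 0 0 0" --pt "0 -0.33 1.08 0 0 0" --pt "0 -0.36 1.1 0 0 0" --pt "0 -0.36 1.1 0 0 0"

```text
t: 3.9
ee_pos: [0.571, 0.0808, 0.0598]
ee_rot: [-1.929, -1.804, 0.566]
contact_force: [0.6, 0.1, 0.0]
gripper_width: 0.0425
```

Run:
```python
from h import *
st()
p=snapshot("scene")[:,:,::-1];cv2.imwrite("pics/s2.png",cv2.resize(p[110:250,235:405],None,fx=4.5,fy=4.2))
p=snapshot("top")[:,:,::-1];cv2.imwrite("pics/t2.png",cv2.resize(p[160:300,225:395],None,fx=4.5,fy=4.2))
```

```text
t 3.90 world [0.571  0.0808 0.0598] station [0.1297 0.1219 0.0598] F [0.6 0.1 0. ] w 0.042
q [-0.39  0.81  0.41  1.31 -0.34  1.7   1.56]
z [-0.57   0.038 -0.821] x [ 0.067  0.998 -0.   ]
```

View pics/s2.png

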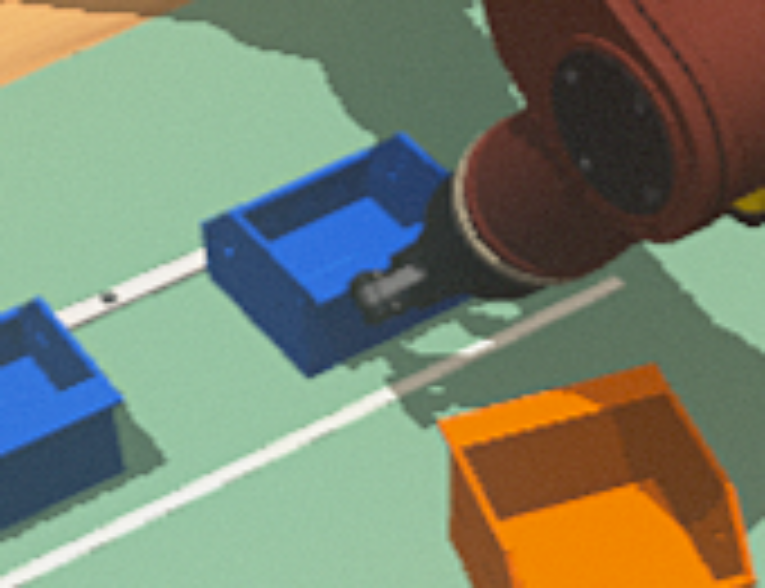

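View pics/t2.png

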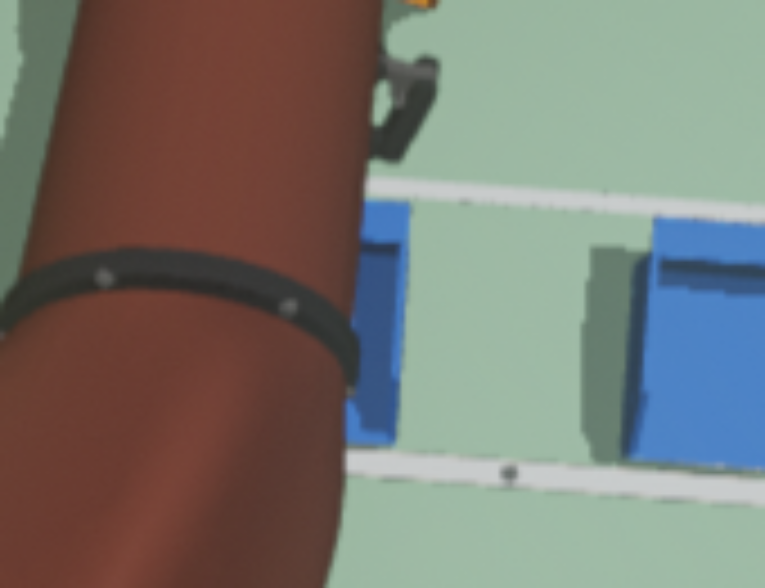

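```bash
cat >> h.py <<'E'
def Tmod(th,s=15,h=8,a=None,dk=1.,x0=0,b0=128.):
    a=35-13*th/67 if a is None else a
    t=np.radians(th);A=np.radians(a)
    d=6*np.tan(t)*dk
    C=np.array([d+x0+b0*np.cos(t)-80*np.sin(t), b0*np.sin(t)+80*np.cos(t)])
    b=np.array([np.sin(A),np.cos(A)]);n=np.array([-np.cos(A),np.sin(A)])
    return C-s*b-h*n,a
def plan(ths,y,**k):
    L=[]
    for th in ths:
        T,a=Tmod(th,**k);L.append((W([T[0]/1e3,y,T[1]/1e3]),tool_R(a)));print(th,T.round(1))
    rows(L)
E
python3 - <<'E'
from h import *
plan([0,4,8,12,16,20,24,28,32,35],.1219)
E
```

```text
0 [125.9  63.1]
4 [120.7  71.8]
8 [114.9  80.1]
12 [108.5  87.9]
16 [101.6  95.2]
20 [ 94.2 102. ]
24 [ 86.4 108.2]
28 [ 78.2 113.7]
32 [ 69.7 118.7]
35 [ 63.1 121.9]
[ 0.00, -0.09, -0.01, 0.02, 0.01, 0.01 ],
[ 0.00, -0.24, -0.08, -0.07, 0.01, 0.01 ],
[ 0.00, -0.40, -0.14, -0.17, 0.01, 0.01 ],
[ 0.00, -0.56, -0.18, -0.27, 0.01, 0.01 ],
[ 0.00, -0.73, -0.22, -0.37, 0.01, 0.01 ],
[ 0.00, -0.89, -0.24, -0.46, 0.01, 0.01 ],
[ 0.00, -1.06, -0.25, -0.56, 0.01, 0.01 ],
[ 0.00, -1.22, -0.25, -0.66, 0.01, 0.01 ],
[ 0.00, -1.39, -0.23, -0.75, 0.01, 0.01 ],
[ 0.00, -1.51, -0.22, -0.83, 0.01, 0.01 ],
```

arm_command --pt "0 -0.05 0 0 0 0" --pt "0 -0.09 -0.01 0 0 0" --pt "0 -0.16 -0.04 -0.04 0 0" --pt "0 -0.24 -0.08 -0.07 0 0" --pt "0 -0.32 -0.11 -0.12 0 0" --pt "0 -0.4 -0.14 -0.17 0 0" --pt "0 -0.48 -0.16 -0.22 0 0" --pt "0 -0.56 -0.18 -0.27 0 0" --pt "0 -0.73 -0.22 -0.37 0 0" --pt "0 -0.73 -0.22 -0.37 0 0"

```text
t: 5.25
ee_pos: [0.5427, 0.0829, 0.0966]
ee_rot: [-1.964, -1.836, 0.523]
contact_force: [1.2, -0.7, 0.0]
gripper_width: 0.0424
```

Run:
```python
from h import *
st()
p=snapshot("scene")[:,:,::-1];cv2.imwrite("pics/s3.png",cv2.resize(p[110:250,235:405],None,fx=4.5,fy=4.2))
```

```text
t 5.25 world [0.5427 0.0829 0.0966] station [0.1013 0.1221 0.0966] F [ 1.2 -0.7  0. ] w 0.042
q [-0.44  0.68  0.42  1.43 -0.31  1.65  1.54]
z [-0.526  0.035 -0.85 ] x [0.067 0.998 0.   ]
```

View pics/s3.png

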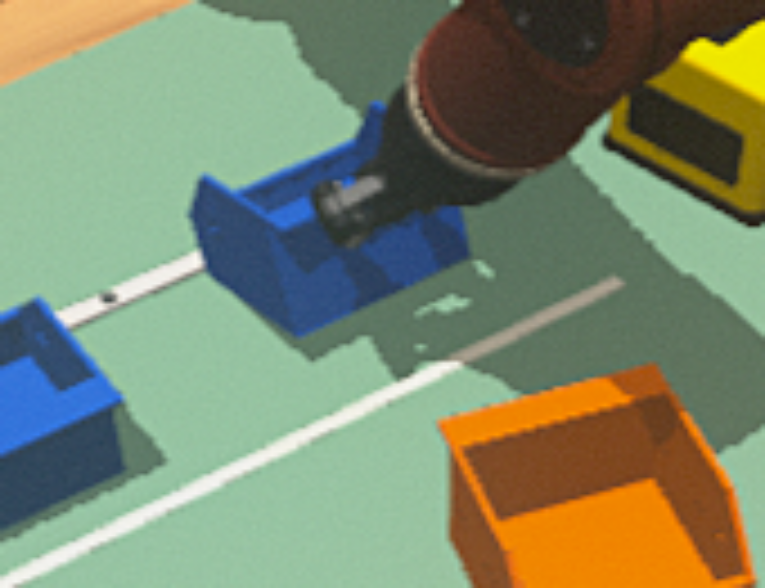

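Run:
```python
from h import *
plan([19,22,25,28,31,34,37,40,43,45],.1219)
```

```text
19 [ 96.1 100.3]
22 [ 90.3 105.1]
25 [ 84.4 109.6]
28 [ 78.2 113.7]
31 [ 71.8 117.5]
34 [ 65.3 120.9]
37 [ 58.7 123.9]
40 [ 51.9 126.6]
43 [ 45.1 128.8]
45 [ 40.5 130.1]
[ -0.00, -0.11, -0.01, -0.06, 0.01, 0.01 ],
[ -0.00, -0.24, -0.03, -0.13, 0.01, 0.01 ],
[ -0.00, -0.36, -0.04, -0.21, 0.01, 0.01 ],
[ -0.00, -0.48, -0.04, -0.28, 0.01, 0.01 ],
[ -0.00, -0.61, -0.04, -0.35, 0.01, 0.01 ],
[ -0.00, -0.73, -0.03, -0.43, 0.01, 0.01 ],
[ -0.00, -0.85, -0.02, -0.50, 0.01, 0.01 ],
[ -0.00, -0.97, 0.00, -0.57, 0.01, 0.01 ],
[ -0.00, -1.09, 0.03, -0.64, 0.01, 0.01 ],
[ -0.00, -1.16, 0.05, -0.69, 0.01, 0.01 ],
```

arm_command --pt "0 -0.11 -0.01 -0.06 0 0" --pt "0 -0.24 -0.03 -0.13 0 0" --pt "0 -0.36 -0.04 -0.21 0 0" --pt "0 -0.48 -0.04 -0.28 0 0" --pt "0 -0.61 -0.04 -0.35 0 0" --pt "0 -0.73 -0.03 -0.43 0 0" --pt "0 -0.85 -0.02 -0.5 0 0" --pt "0 -0.97 0 -0.57 0 0" --pt "0 -1.09 0.03 -0.64 0 0" --pt "0 -1.16 0.05 -0.69 0 0"

```text
t: 6.55
ee_pos: [0.4818, 0.087, 0.1305]
ee_rot: [-2.025, -1.894, 0.441]
contact_force: [0.3, 0.2, 1.1]
gripper_width: 0.0429
```

Run:
```python
from h import *
st()
plan([45,47,49,51,53,55,57,59,60,61],.1219)
p=snapshot("scene")[:,:,::-1];cv2.imwrite("pics/s4.png",cv2.resize(p[90:230,235:405],None,fx=4.5,fy=4.2))
p=snapshot("top")[:,:,::-1];cv2.imwrite("pics/t4.png",cv2.resize(p[160:300,225:395],None,fx=4.5,fy=4.2))
```

```text
t 6.55 world [0.4818 0.087  0.1305] station [0.0403 0.1221 0.1305] F [0.3 0.2 1.1] w 0.043
q [-0.53  0.45  0.44  1.65 -0.25  1.54  1.49]
z [-0.441  0.03  -0.897] x [0.067 0.998 0.   ]
45 [ 40.5 130.1]
47 [ 35.9 131.2]
49 [ 31.3 132.1]
51 [ 26.7 132.8]
53 [ 22.1 133.4]
55 [ 17.6 133.8]
57 [ 13.1 134. ]
59 [  8.7 134. ]
60 [  6.5 133.9]
61 [  4.4 133.8]
[ -0.00, 0.01, 0.00, 0.00, 0.00, 0.01 ],
[ -0.00, -0.07, 0.02, -0.05, 0.00, 0.01 ],
[ -0.00, -0.15, 0.04, -0.09, 0.00, 0.01 ],
[ -0.00, -0.22, 0.07, -0.14, 0.00, 0.01 ],
[ -0.00, -0.29, 0.09, -0.19, 0.00, 0.01 ],
[ -0.00, -0.36, 0.12, -0.24, 0.00, 0.01 ],
[ -0.00, -0.43, 0.15, -0.29, 0.00, 0.01 ],
[ -0.00, -0.50, 0.18, -0.34, 0.00, 0.01 ],
[ -0.00, -0.53, 0.20, -0.36, 0.00, 0.01 ],
[ -0.00, -0.56, 0.22, -0.39, 0.00, 0.01 ],
```

View pics/s4.png

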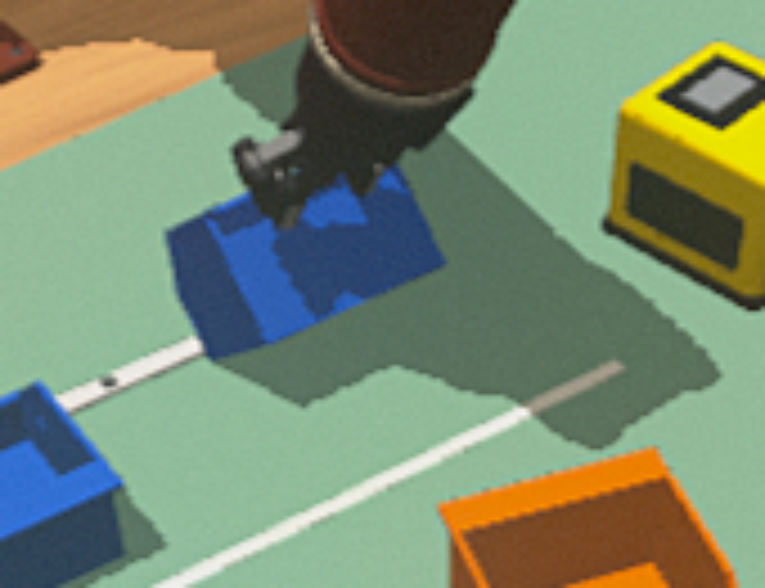

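View pics/t4.png

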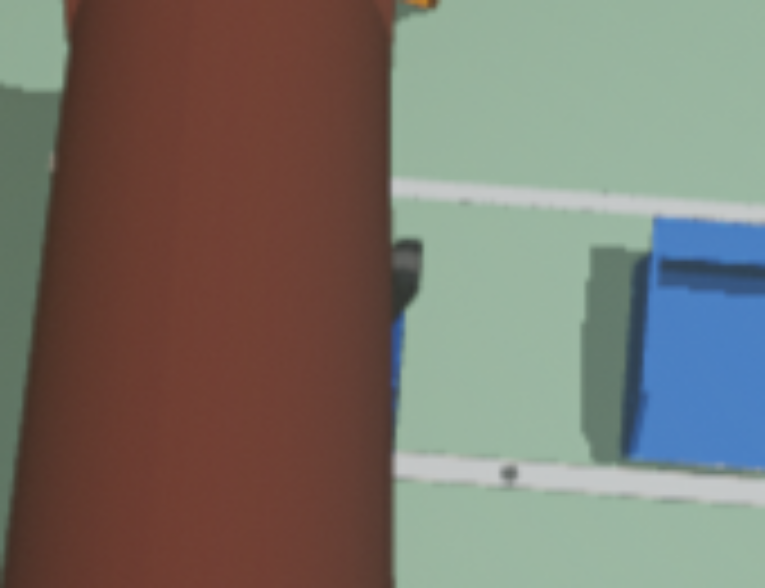

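```bash
cat >> h.py <<'E'
def ray_y(n,u,v,y):
    c=camera_params(n);o=-c["R"].T@c["t"];d=c["R"].T@np.linalg.solve(c["intrinsics"],[u,v,1.])
    o=SR.inv().apply(o-SO);d=SR.inv().apply(d);return o+d*(y-o[1])/d[1]
E
python3 - <<'E'
from h import *
def g(x,y):return 235+(x+.5)/4.5-.5, 90+(y+.5)/4.2-.5
for nm,x,y,yy in [("P",212,357,.0615),("B",268,342,.0615),("Ctop",205,212,.0615),("B2",443,265,.1815)]:
    print(nm,(ray_y("scene",*g(x,y),yy)*1e3).round(1))
E
```

```text
P [ 5.5 61.5  4.8]
B [77.6 61.5 78.1]
Ctop [ 19.8  61.5 137.6]
B2 [ 74.1 181.5  72.8]
```

arm_command --pt "0 -0.03 0.01 -0.02 0 0" --pt "0 -0.07 0.02 -0.05 0 0" --pt "0 -0.15 0.04 -0.09 0 0" --pt "0 -0.22 0.07 -0.14 0 0" --pt "0 -0.29 0.09 -0.19 0 0" --pt "0 -0.36 0.12 -0.24 0 0" --pt "0 -0.43 0.15 -0.29 0 0" --pt "0 -0.5 0.18 -0.34 0 0" --pt "0 -0.53 0.2 -0.36 0 0" --pt "0 -0.56 0.22 -0.39 0 0"

```text
t: 7.9
ee_pos: [0.4459, 0.0895, 0.1336]
ee_rot: [-2.06, -1.927, 0.394]
contact_force: [1.1, 1.1, 0.2]
gripper_width: 0.0427
```

Run:
```python
from h import *
st()
plan([61,62,63,64,65,66,67,67.5,68,69],.1219)
p=snapshot("scene")[:,:,::-1];cv2.imwrite("pics/s5.png",cv2.resize(p[90:230,235:405],None,fx=4.5,fy=4.2))
```

```text
t 7.90 world [0.4459 0.0895 0.1336] station [0.0043 0.1221 0.1336] F [1.  1.2 0.2] w 0.043
q [-0.58  0.34  0.44  1.77 -0.22  1.47  1.45]
z [-0.392  0.027 -0.92 ] x [0.067 0.998 0.   ]
61 [  4.4 133.8]
62 [  2.3 133.6]
63 [  0.2 133.4]
64 [ -1.9 133.2]
65 [ -3.9 132.9]
66 [ -5.8 132.6]
67 [ -7.7 132.2]
67.5 [ -8.6 132. ]
68 [ -9.5 131.7]
69 [-11.3 131.3]
[ -0.00, 0.00, -0.00, 0.01, 0.00, 0.01 ],
[ -0.00, -0.03, 0.01, -0.02, 0.00, 0.01 ],
[ -0.00, -0.06, 0.03, -0.04, 0.00, 0.01 ],
[ -0.00, -0.09, 0.05, -0.07, 0.00, 0.01 ],
[ -0.00, -0.12, 0.06, -0.09, 0.00, 0.01 ],
[ -0.00, -0.15, 0.08, -0.12, 0.00, 0.01 ],
[ -0.00, -0.17, 0.10, -0.14, 0.00, 0.01 ],
[ -0.00, -0.19, 0.11, -0.15, 0.00, 0.01 ],
[ -0.00, -0.20, 0.12, -0.16, 0.00, 0.01 ],
[ -0.00, -0.22, 0.14, -0.19, 0.00, 0.01 ],
```

View pics/s5.png

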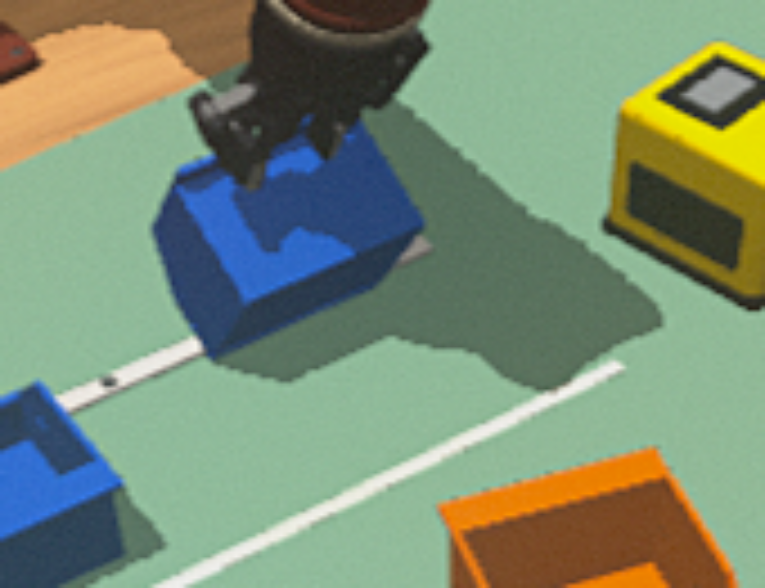

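Run:
```python
from h import *
def g(x,y):return 235+(x+.5)/4.5-.5, 90+(y+.5)/4.2-.5
P=ray_y("scene",*g(212,357),.0615)
for nm,x,y,yy in [("P",212,357,.0615),("B",248,304,.0615),("B2",423,228,.1815)]:
    X=ray_y("scene",*g(x,y),yy)*1e3;print(nm,X.round(1))
for th in(55,58,61,64):
  t=np.radians(th);B=[6e-3*np.tan(t)+.11*np.cos(t),.0615,.11*np.sin(t)];q=proj("scene",W(B));B[1]=.1815;q2=proj("scene",W(B))
  P=proj("scene",W([6e-3*np.tan(t),.0615,0]))
  for z in(q,q2,P):print(th,((z-[235,90]+.5)*[4.5,4.2]-.5).round(1),end=' ')
  print()
```

```text
P [ 5.5 61.5  4.8]
B [58.7 61.5 94.2]
B2 [ 54.1 181.5  88.4]
55 [260.9 321.7] 55 [440.6 241.8] 55 [215.3 365.1] 
58 [256.9 314.1] 58 [436.8 234.5] 58 [216.2 366. ] 
61 [253.  306.8] 61 [433.1 227.5] 61 [217.3 367.2] 
64 [249.1 300. ] 64 [429.4 220.9] 64 [218.5 368.5]
```

arm_command --pt "0 -0.01 0 0 0 0" --pt "0 -0.03 0.01 -0.02 0 0" --pt "0 -0.05 0.02 -0.03 0 0" --pt "0 -0.06 0.03 -0.04 0 0" --pt "0 -0.09 0.05 -0.07 0 0" --pt "0 -0.11 0.06 -0.08 0 0" --pt "0 -0.13 0.07 -0.1 0 0" --pt "0 -0.15 0.08 -0.12 0 0" --pt "0 -0.15 0.08 -0.12 0 0" --pt "0 -0.15 0.08 -0.12 0 0"

```text
t: 9.2
ee_pos: [0.4356, 0.0902, 0.1327]
ee_rot: [-2.07, -1.936, 0.379]
contact_force: [1.1, 0.0, 0.3]
gripper_width: 0.0425
```

Run:
```python
from h import *
st()
plan([66,67,67.5,68,69],.1219)
for th in(64,66,68,70):
  t=np.radians(th);B=[6e-3*np.tan(t)+.11*np.cos(t),.0615,.11*np.sin(t)];q=proj("scene",W(B));B[1]=.1815;q2=proj("scene",W(B))
  P=proj("scene",W([6e-3*np.tan(t),.0615,0]))
  for z in(q,q2,P):print(th,((z-[255,110]+.5)*7-.5).round(1),end=' ')
  print()
p=snapshot("scene")[:,:,::-1];cv2.imwrite("pics/s6.png",cv2.resize(p[110:190,255:345],None,fx=7,fy=7,interpolation=cv2.INTER_CUBIC))
```

```text
t 9.20 world [0.4356 0.0902 0.1327] station [-0.0061  0.122   0.1327] F [1.1 0.1 0.3] w 0.043
q [-0.59  0.3   0.44  1.81 -0.21  1.44  1.43]
z [-0.376  0.026 -0.926] x [0.067 0.998 0.   ]
66 [ -5.8 132.6]
67 [ -7.7 132.2]
67.5 [ -8.6 132. ]
68 [ -9.5 131.7]
69 [-11.3 131.3]
[ -0.00, 0.01, 0.00, 0.00, 0.00, 0.01 ],
[ -0.00, -0.02, 0.02, -0.02, 0.00, 0.01 ],
[ -0.00, -0.03, 0.03, -0.03, 0.00, 0.01 ],
[ -0.00, -0.05, 0.04, -0.05, 0.00, 0.01 ],
[ -0.00, -0.07, 0.06, -0.07, 0.00, 0.01 ],
64 [247.8 360.3] 64 [528.2 228.6] 64 [200.2 474.6] 
66 [244.1 353.2] 66 [524.6 221.7] 66 [201.8 476.4] 
68 [240.6 346.6] 68 [521.2 215.4] 68 [203.6 478.5] 
70 [237.4 340.7] 70 [518.2 209.7] 70 [205.8 481. ]
```

View pics/s6.png

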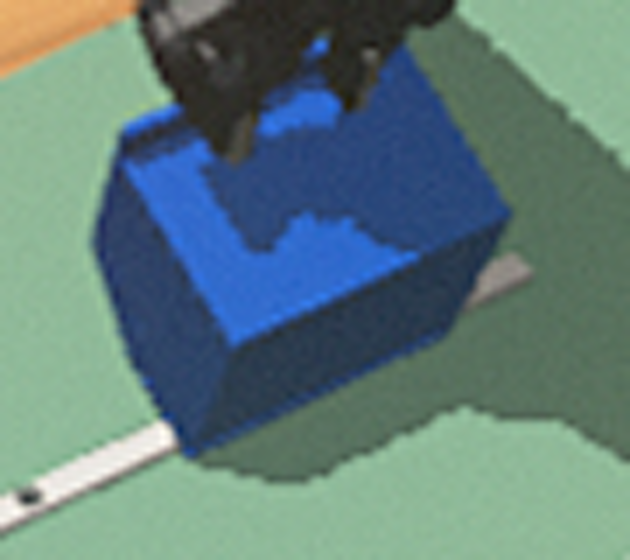

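Run:
```python
from h import *
def g(x,y):return 255+(x+.5)/7-.5, 110+(y+.5)/7-.5
for y0 in(.06,.063):
  P=ray_y("scene",*g(187,457),y0)*1e3;B=ray_y("scene",*g(233,345),y0)*1e3
  P2=ray_y("scene",*g(445,338),y0+.12)*1e3;B2=ray_y("scene",*g(510,213),y0+.12)*1e3
  print(P.round(1),B.round(1),P2.round(1),B2.round(1))
  for a,b in((P,B),(P2,B2)):
    d=b-a;print(np.hypot(d[0],d[2]),np.degrees(np.arctan2(d[2],d[0])))
  for q in ((233,345),(127,165)): print((ray_y("scene",*g(*q),y0)*1e3).round(1))
```

```text
[ 5.8 60.   5. ] [ 53.3  60.  101.5] [  4.4 180.    1. ] [ 51.  180.  100.3]
107.57060126204537 63.74176349065552
109.68192428872091 64.85609358670506
[ 53.3  60.  101.5]
[-14.1  60.  136.8]
[-0.5 63.  -2. ] [47.5 63.  95.3] [ -0.3 183.   -4.3] [ 46.6 183.   95.6]
108.45675956179497 63.741763490655565
110.36153295694542 64.85609358670514
[47.5 63.  95.3]
[-20.4  63.  130.9]
```

```bash
cat >> h.py <<'E'
from scipy.optimize import least_squares
def fit(pts,y0,off,f,cam="scene",zfree=False):
    # pts: {(u,w,side):(x,y)} crate-frame from front bottom edge mm, side -1 right +1 left
    def res(p):
        th,x,y,yw,z=p;z=z if zfree else 0
        R=Ro.from_euler('z',yw)*Ro.from_euler('y',-th); r=[]
        for (u,w,s),q in pts.items():
            X=W(R.apply([u/1e3,s*.06,w/1e3])+[x,y,z]); r+=list((proj(cam,X)-np.array(crop(off,f,*q))))
        return r
    o=least_squares(res,[1.1,.005,y0,0,0]);print("th %.1f"%np.degrees(o.x[0]),"x,y mm",(o.x[1:3]*1e3).round(1),"yaw %.1f"%np.degrees(o.x[3]),"z",(o.x[4]*1e3).round(1),"res",o.fun.round(1));return o.x
E
python3 - <<'E'
from h import *
p={(0,0,-1):(187,457),(110,0,-1):(233,345),(110,0,1):(510,213),(0,0,1):(445,338),(110,80,-1):(122,163)}
fit(p,.12,(255,110),7);fit(p,.12,(255,110),7,zfree=True)
E
```

```text
th 64.0 x,y mm [  2.6 121.1] yaw 0.2 z 0.0 res [-0.1  0.5  0.   0.   0.3  0.2 -0.1 -0.3 -0.2 -0.5]
th 64.3 x,y mm [ -4.9 125.5] yaw 0.0 z -8.5 res [ 0.2  0.3  0.  -0.1 -0.   0.3 -0.2 -0.2  0.  -0.3]
```

Run:
```python
from h import *
plan([67,68,69,70,71],.1219,a=22.)
```

```text
67 [ -7.7 132.2]
68 [ -9.6 131.7]
69 [-11.4 131.3]
70 [-13.1 130.7]
71 [-14.7 130.2]
[ -0.00, -0.02, 0.02, -0.02, 0.00, 0.01 ],
[ -0.00, -0.05, 0.04, -0.02, 0.00, 0.01 ],
[ -0.00, -0.07, 0.06, -0.02, 0.00, 0.01 ],
[ -0.00, -0.10, 0.08, -0.02, 0.00, 0.01 ],
[ -0.00, -0.12, 0.09, -0.02, 0.00, 0.01 ],
```

arm_command --pt "0 -0.01 0.01 -0.01 0 0" --pt "0 -0.02 0.02 -0.02 0 0" --pt "0 -0.03 0.03 -0.02 0 0" --pt "0 -0.05 0.04 -0.02 0 0" --pt "0 -0.06 0.05 -0.02 0 0" --pt "0 -0.07 0.06 -0.02 0 0" --pt "0 -0.085 0.07 -0.02 0 0" --pt "0 -0.1 0.08 -0.02 0 0" --pt "0 -0.1 0.08 -0.02 0 0" --pt "0 -0.1 0.08 -0.02 0 0"

```text
t: 10.5
ee_pos: [0.4283, 0.0906, 0.1306]
ee_rot: [-2.072, -1.938, 0.376]
contact_force: [0.4, -0.1, 0.1]
gripper_width: 0.0424
```

Run:
```python
from h import *
st()
p=snapshot("scene")[:,:,::-1];cv2.imwrite("pics/s7.png",cv2.resize(p[110:190,255:345],None,fx=7,fy=7,interpolation=cv2.INTER_CUBIC))
```

```text
t 10.50 world [0.4283 0.0906 0.1306] station [-0.0134  0.122   0.1306] F [ 0.4 -0.1  0.1] w 0.042
q [-0.6   0.29  0.44  1.83 -0.2   1.43  1.42]
z [-0.374  0.025 -0.927] x [0.067 0.998 0.   ]
```

View pics/s7.png

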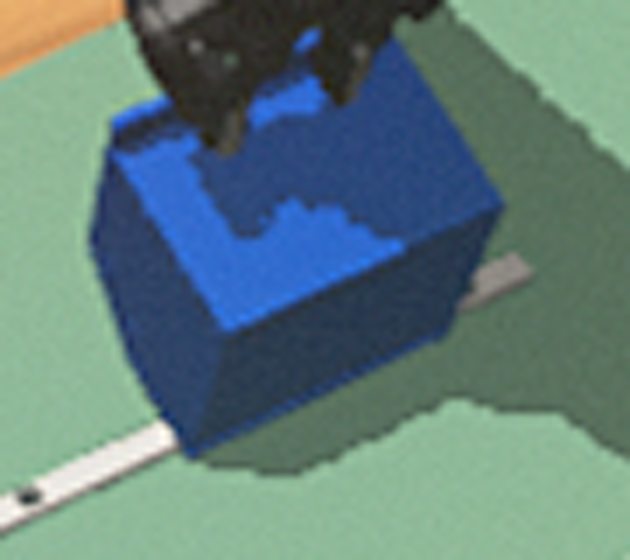

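Run:
```python
from h import *
p={(0,0,-1):(187,458),(110,0,-1):(223,333),(110,0,1):(502,205),(0,0,1):(445,338),(110,80,-1):(111,153)}
fit(p,.12,(255,110),7);fit(p,.12,(255,110),7,zfree=True)
```

```text
th 66.8 x,y mm [  2.7 120.7] yaw -0.5 z 0.0 res [-0.3  0.3 -0.1 -0.   0.3 -0.1 -0.  -0.1  0.  -0.1]
th 67.0 x,y mm [ -2.5 123.8] yaw -0.6 z -5.8 res [-0.1  0.2 -0.1 -0.1  0.  -0.  -0.1 -0.   0.2  0. ]
```

Run:
```python
from h import *
p=cv2.imread("pics/s7.png").astype(float);c=p[200:460,180:510];cv2.imwrite("pics/s7b.png",np.clip(cv2.resize(c,None,fx=2,fy=2)*2.2,0,255).astype('uint8'))
plan([67,64,61,58,55,52,49,46,43,40],.1219)
```

```text
67 [ -7.7 132.2]
64 [ -1.9 133.2]
61 [  4.4 133.8]
58 [ 10.9 134. ]
55 [ 17.6 133.8]
52 [ 24.4 133.1]
49 [ 31.3 132.1]
46 [ 38.2 130.7]
43 [ 45.1 128.8]
40 [ 51.9 126.6]
[ -0.00, 0.08, -0.06, -0.00, 0.00, 0.01 ],
[ -0.00, 0.16, -0.11, 0.07, 0.00, 0.01 ],
[ -0.00, 0.25, -0.16, 0.15, 0.00, 0.01 ],
[ -0.00, 0.35, -0.20, 0.22, 0.00, 0.01 ],
[ -0.00, 0.46, -0.24, 0.29, 0.00, 0.01 ],
[ -0.00, 0.57, -0.28, 0.36, 0.00, 0.01 ],
[ -0.00, 0.68, -0.30, 0.44, 0.00, 0.01 ],
[ -0.00, 0.80, -0.32, 0.51, 0.00, 0.01 ],
[ -0.00, 0.91, -0.34, 0.58, 0.00, 0.01 ],
[ -0.00, 1.03, -0.35, 0.65, 0.00, 0.01 ],
```

View pics/s7b.png

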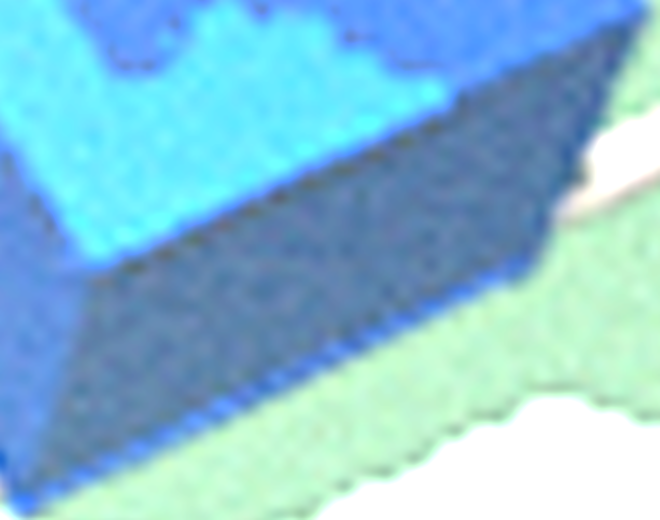

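Underside at about 67° is plain, with no ring or cross, so the left crate is bare. Next I lower it back along the same arc.

arm_command --pt "0 0.04 -0.03 0 0 0" --pt "0 0.1 -0.07 0.02 0 0" --pt "0 0.16 -0.11 0.07 0 0" --pt "0 0.25 -0.16 0.15 0 0" --pt "0 0.35 -0.2 0.22 0 0" --pt "0 0.46 -0.24 0.29 0 0" --pt "0 0.57 -0.28 0.36 0 0" --pt "0 0.68 -0.3 0.44 0 0" --pt "0 0.8 -0.32 0.51 0 0" --pt "0 0.91 -0.34 0.58 0 0"

```text
t: 11.8
ee_pos: [0.4868, 0.0867, 0.1288]
ee_rot: [-2.02, -1.89, 0.448]
contact_force: [-0.1, -0.3, 0.0]
gripper_width: 0.0425
```

Run:
```python
from h import *
st()
plan([40,37,34,31,28,25,22,19,16,13],.1219)
p=snapshot("scene")[:,:,::-1];cv2.imwrite("pics/s8.png",cv2.resize(p[90:230,235:405],None,fx=4.5,fy=4.2))
```

```text
t 11.80 world [0.4868 0.0867 0.1288] station [0.0453 0.1221 0.1288] F [-0.  -0.3  0. ] w 0.042
q [-0.52  0.47  0.44  1.63 -0.26  1.55  1.5 ]
z [-0.448  0.03  -0.893] x [0.067 0.998 0.   ]
40 [ 51.9 126.6]
37 [ 58.7 123.9]
34 [ 65.3 120.9]
31 [ 71.8 117.5]
28 [ 78.2 113.7]
25 [ 84.4 109.6]
22 [ 90.3 105.1]
19 [ 96.1 100.3]
16 [101.6  95.2]
13 [106.8  89.8]
[ -0.00, 0.12, -0.02, 0.07, 0.00, 0.01 ],
[ -0.00, 0.24, -0.03, 0.14, 0.00, 0.01 ],
[ -0.00, 0.36, -0.03, 0.21, 0.00, 0.01 ],
[ -0.00, 0.48, -0.03, 0.29, 0.00, 0.01 ],
[ -0.00, 0.60, -0.02, 0.36, 0.00, 0.01 ],
[ -0.01, 0.73, -0.01, 0.43, 0.00, 0.01 ],
[ -0.01, 0.85, 0.02, 0.51, 0.00, 0.01 ],
[ -0.01, 0.97, 0.04, 0.58, 0.00, 0.01 ],
[ -0.01, 1.09, 0.08, 0.65, 0.00, 0.01 ],
[ -0.01, 1.21, 0.12, 0.72, 0.00, 0.01 ],
```

View pics/s8.png

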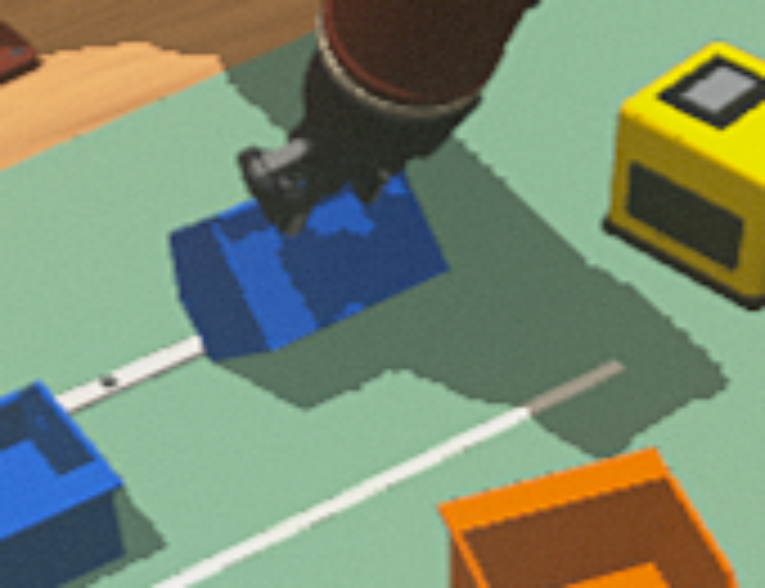

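Crate follows the fingers down (about 43°). I'll keep lowering.

arm_command --pt "0 0.12 -0.02 0.07 0 0" --pt "0 0.24 -0.03 0.14 0 0" --pt "0 0.36 -0.03 0.21 0 0" --pt "0 0.48 -0.03 0.29 0 0" --pt "0 0.6 -0.02 0.36 0 0" --pt "0 0.73 -0.01 0.43 0 0" --pt "0 0.85 0.02 0.51 0 0" --pt "0 0.97 0.04 0.58 0 0" --pt "0 1.09 0.08 0.65 0 0" --pt "0 1.15 0.1 0.69 0 0"

```text
t: 13.1
ee_pos: [0.5464, 0.0826, 0.0916]
ee_rot: [-1.958, -1.831, 0.53]
contact_force: [1.1, -0.5, 0.6]
gripper_width: 0.0426
```

Run:
```python
from h import *
st()
plan([13,11,9,7.5,6,4.5,3,1.5,0,-1.5,-3],.1219)
p=snapshot("scene")[:,:,::-1];cv2.imwrite("pics/s9.png",cv2.resize(p[110:250,235:405],None,fx=4.5,fy=4.2))
```

```text
t 13.10 world [0.5464 0.0826 0.0916] station [0.105  0.1221 0.0916] F [ 1.1 -0.5  0.6] w 0.043
q [-0.43  0.7   0.43  1.41 -0.31  1.66  1.55]
z [-0.533  0.036 -0.846] x [ 0.067  0.998 -0.   ]
13 [106.8  89.8]
11 [110.1  86. ]
9 [113.3  82.1]
7.5 [115.6  79.1]
6 [117.9  76. ]
4.5 [120.   72.9]
3 [122.1  69.7]
1.5 [124.1  66.4]
0 [125.9  63.1]
-1.5 [127.8  59.8]
-3 [129.5  56.3]
[ -0.00, 0.04, 0.01, 0.03, 0.01, 0.01 ],
[ -0.00, 0.12, 0.03, 0.07, 0.01, 0.01 ],
[ -0.00, 0.20, 0.06, 0.12, 0.01, 0.01 ],
[ -0.00, 0.26, 0.08, 0.16, 0.01, 0.01 ],
[ -0.00, 0.32, 0.10, 0.20, 0.01, 0.01 ],
[ -0.00, 0.38, 0.13, 0.23, 0.01, 0.01 ],
[ -0.00, 0.44, 0.16, 0.27, 0.01, 0.01 ],
[ -0.00, 0.49, 0.18, 0.31, 0.01, 0.01 ],
[ -0.00, 0.55, 0.21, 0.34, 0.01, 0.01 ],
[ -0.00, 0.60, 0.25, 0.38, 0.01, 0.01 ],
[ -0.00, 0.66, 0.28, 0.41, 0.01, 0.01 ],
```

View pics/s9.png

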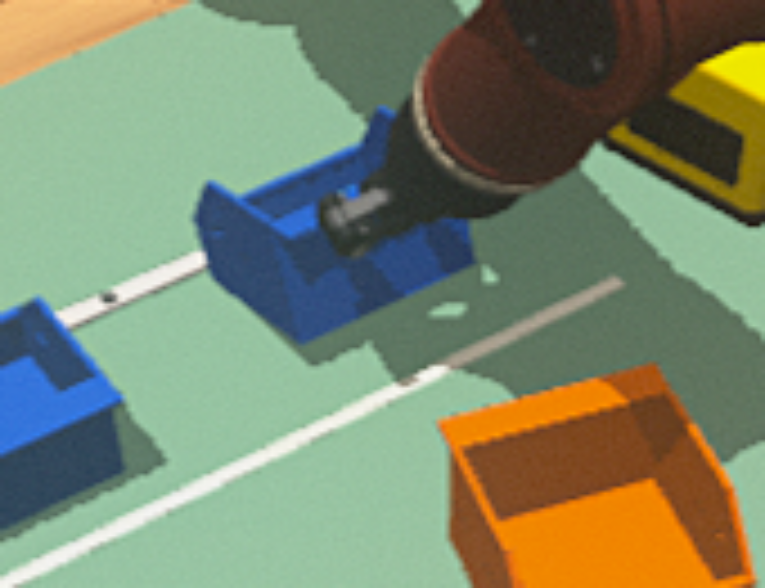

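arm_command --pt "0 0.06 0.02 0.04 0 0" --pt "0 0.12 0.03 0.07 0 0" --pt "0 0.19 0.05 0.11 0 0" --pt "0 0.26 0.08 0.16 0 0" --pt "0 0.32 0.1 0.2 0 0" --pt "0 0.38 0.13 0.23 0 0" --pt "0 0.43 0.15 0.27 0 0" --pt "0 0.47 0.17 0.29 0 0" --pt "0 0.51 0.19 0.32 0 0" --pt "0 0.55 0.21 0.34 0 0"

```text
t: 14.4
ee_pos: [0.5676, 0.0811, 0.0629]
ee_rot: [-1.927, -1.802, 0.569]
contact_force: [0.9, -1.0, -0.3]
gripper_width: 0.0428
```

Run:
```python
from h import *
st()
rows([(W([.128,.1219,.055]),tool_R(35)),(W([.170,.1219,.055]),tool_R(35)),(W([.185,.1219,.20]),tool_R(35))])
p=snapshot("scene")[:,:,::-1];cv2.imwrite("pics/s10.png",cv2.resize(p[110:250,235:405],None,fx=4.5,fy=4.2))
```

```text
t 14.40 world [0.5676 0.0811 0.0629] station [0.1263 0.122  0.0629] F [ 0.9 -0.9 -0.3] w 0.043
q [-0.4   0.8   0.41  1.32 -0.34  1.7   1.56]
z [-0.572  0.038 -0.819] x [ 0.067  0.998 -0.   ]
[ -0.00, 0.10, 0.09, -0.00, 0.01, 0.01 ],
[ -0.00, 0.67, -0.31, -0.00, 0.01, 0.01 ],
[ -0.00, -0.51, -2.43, -0.00, 0.01, 0.01 ],
```

View pics/s10.png

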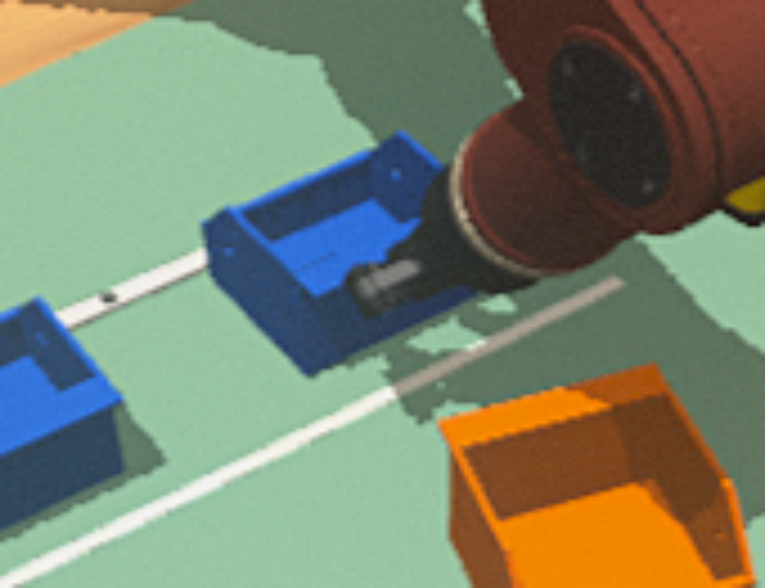

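arm_command --pt "0 0.03 0.02 0 0 0" --pt "0 0.06 0.04 0 0 0" --pt "0 0.08 0.06 0 0 0" --pt "0 0.1 0.09 0 0 0" --pt "0 0.22 0.01 0 0 0" --pt "0 0.4 -0.12 0 0 0" --pt "0 0.6 -0.26 0 0 0" --pt "0 0.6 -0.5 0 0 0" --pt "0 0.4 -0.9 0 0 0" --pt "0 0.2 -1.3 0 0 0"

```text
t: 15.7
ee_pos: [0.6224, 0.0773, 0.121]
ee_rot: [-1.927, -1.802, 0.569]
contact_force: [-0.1, 0.3, -0.3]
gripper_width: 0.0431
```

Run:
```python
from h import *
st()
rows([(W([.185,-.117,.14]),tool_R(35)),(W([.170,-.117,.06]),tool_R(35))])
p=snapshot("scene")[:,:,::-1];cv2.imwrite("pics/s11.png",cv2.resize(p[110:250,235:405],None,fx=4.5,fy=4.2))
```

```text
t 15.70 world [0.6224 0.0773 0.121 ] station [0.1812 0.122  0.121 ] F [-0.2  0.3 -0.3] w 0.043
q [-0.35  0.86  0.42  1.09 -0.35  1.87  1.54]
z [-0.573  0.038 -0.819] x [ 0.067  0.998 -0.001]
[ -3.98, -0.13, -0.29, -0.00, 0.01, 0.01 ],
[ -3.98, 0.43, 0.94, -0.00, 0.01, 0.01 ],
```

View pics/s11.png

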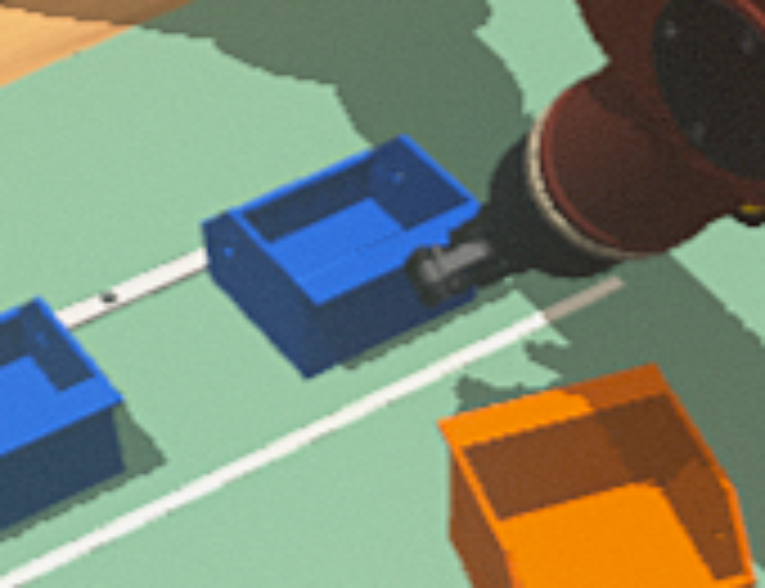

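arm_command --pt "-0.3 -0.05 -0.2 0 0 0" --pt "-0.8 -0.1 -0.3 0 0 0" --pt "-1.4 -0.1 -0.3 0 0 0" --pt "-2 -0.1 -0.3 0 0 0" --pt "-2.6 -0.1 -0.3 0 0 0" --pt "-3.2 -0.1 -0.3 0 0 0" --pt "-3.7 -0.1 -0.3 0 0 0" --pt "-3.98 0.1 0.1 0 0 0" --pt "-3.98 0.3 0.6 0 0 0" --pt "-3.98 0.43 0.94 0 0 0"

```text
t: 17.0
ee_pos: [0.5959, -0.162, 0.0629]
ee_rot: [-1.93, -1.802, 0.566]
contact_force: [-0.3, 0.1, 0.7]
gripper_width: 0.0428
```

Run:
```python
from h import *
st()
rows([(W([.170,-.117,.06]),tool_R(35)),(W([.135,-.117,.06]),tool_R(35))])
p=snapshot("top")[:,:,::-1];cv2.imwrite("pics/t11.png",p[130:330,225:525].repeat(2,0).repeat(2,1))
```

```text
t 17.00 world [ 0.5959 -0.162   0.0629] station [ 0.1711 -0.1186  0.0629] F [-0.3  0.1  0.7] w 0.043
q [-0.1   0.9   0.48  1.17 -0.22  1.75  1.86]
z [-0.57   0.039 -0.821] x [ 0.069  0.998 -0.   ]
[ 0.03, 0.01, 0.05, 0.02, 0.00, -0.00 ],
[ 0.03, -0.47, 0.38, 0.02, 0.00, -0.00 ],
```

View pics/t11.png

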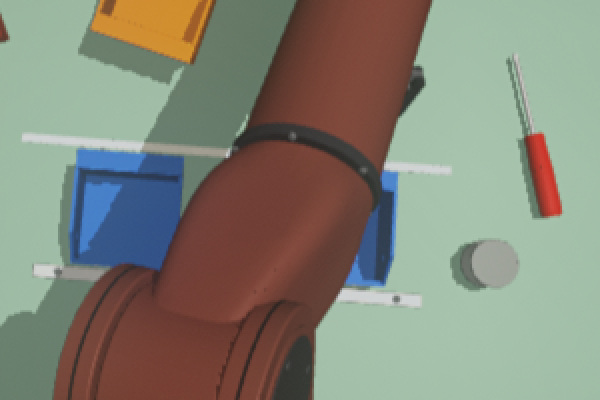

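Run:
```python
from h import *
plan([0,2,4,6,8,10,12,14,16],-.117)
```

```text
0 [125.9  63.1]
2 [123.4  67.5]
4 [120.7  71.8]
6 [117.9  76. ]
8 [114.9  80.1]
10 [111.7  84.1]
12 [108.5  87.9]
14 [105.1  91.6]
16 [101.6  95.2]
[ 0.02, -0.62, 0.38, -0.00, -0.00, -0.00 ],
[ 0.02, -0.70, 0.35, -0.05, -0.00, -0.00 ],
[ 0.02, -0.78, 0.31, -0.10, -0.00, -0.00 ],
[ 0.02, -0.86, 0.28, -0.15, -0.00, -0.00 ],
[ 0.02, -0.94, 0.26, -0.20, -0.00, -0.00 ],
[ 0.02, -1.02, 0.23, -0.25, -0.00, -0.00 ],
[ 0.02, -1.10, 0.21, -0.30, -0.00, -0.00 ],
[ 0.02, -1.18, 0.19, -0.34, -0.00, -0.00 ],
[ 0.02, -1.26, 0.18, -0.39, -0.00, -0.00 ],
```

arm_command --pt "0.02 -0.12 0.12 0 0 0" --pt "0.02 -0.25 0.24 0 0 0" --pt "0.02 -0.38 0.32 0 0 0" --pt "0.02 -0.48 0.38 0 0 0" --pt "0.02 -0.56 0.41 0 0 0" --pt "0.02 -0.62 0.38 0 0 0" --pt "0.02 -0.7 0.35 -0.05 0 0" --pt "0.02 -0.78 0.31 -0.1 0 0" --pt "0.02 -0.86 0.28 -0.15 0 0" --pt "0.02 -0.94 0.26 -0.2 0 0"

```text
t: 18.3
ee_pos: [0.5396, -0.1565, 0.0804]
ee_rot: [-1.947, -1.818, 0.545]
contact_force: [0.7, -0.6, -1.3]
gripper_width: 0.0427
```

Run:
```python
from h import *
st()
plan([8,11,14,17,20,23,26,29,32,35,38],-.117)
p=snapshot("scene")[:,:,::-1];cv2.imwrite("pics/s12.png",cv2.resize(p[140:280,165:335],None,fx=4.5,fy=4.2))
```

```text
t 18.30 world [ 0.5396 -0.1565  0.0804] station [ 0.1146 -0.1169  0.0804] F [ 0.7 -0.6 -1.3] w 0.043
q [-0.14  0.75  0.49  1.38 -0.19  1.66  1.87]
z [-0.549  0.038 -0.835] x [0.069 0.998 0.   ]
8 [114.9  80.1]
11 [110.1  86. ]
14 [105.1  91.6]
17 [99.8 97. ]
20 [ 94.2 102. ]
23 [ 88.4 106.7]
26 [ 82.3 111. ]
29 [ 76.1 115. ]
32 [ 69.7 118.7]
35 [ 63.1 121.9]
38 [ 56.4 124.8]
[ -0.00, 0.01, 0.00, 0.01, -0.00, -0.00 ],
[ -0.00, -0.11, -0.04, -0.06, -0.00, -0.00 ],
[ -0.00, -0.23, -0.07, -0.14, -0.00, -0.00 ],
[ -0.00, -0.36, -0.09, -0.21, -0.00, -0.00 ],
[ -0.00, -0.48, -0.11, -0.28, -0.00, -0.00 ],
[ -0.00, -0.60, -0.13, -0.36, -0.00, -0.00 ],
[ -0.00, -0.73, -0.13, -0.43, -0.00, -0.00 ],
[ -0.00, -0.85, -0.13, -0.50, -0.00, -0.00 ],
[ -0.00, -0.98, -0.12, -0.57, -0.00, -0.00 ],
[ -0.00, -1.10, -0.11, -0.65, -0.00, -0.00 ],
[ -0.00, -1.22, -0.09, -0.72, -0.00, -0.00 ],
```

View pics/s12.png

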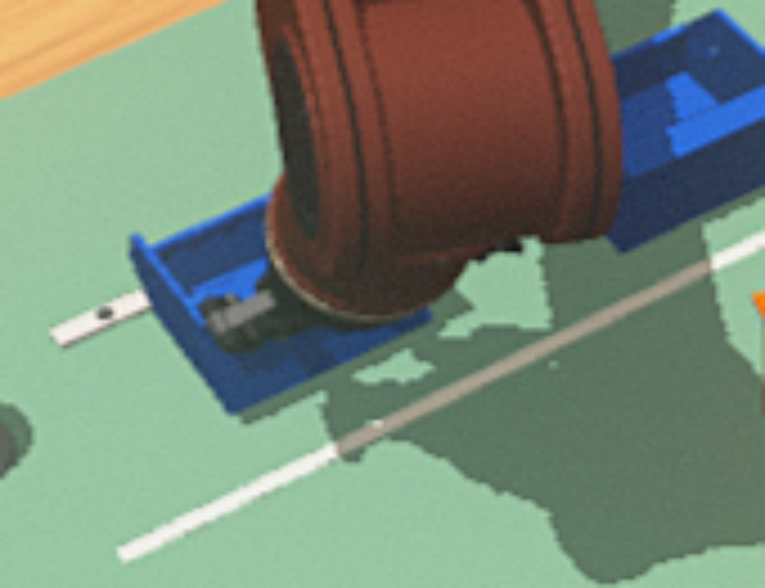

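Right crate is engaged and tipping slightly. I'll continue.

arm_command --pt "0 -0.11 -0.04 -0.06 0 0" --pt "0 -0.23 -0.07 -0.14 0 0" --pt "0 -0.36 -0.09 -0.21 0 0" --pt "0 -0.48 -0.11 -0.28 0 0" --pt "0 -0.6 -0.13 -0.36 0 0" --pt "0 -0.73 -0.13 -0.43 0 0" --pt "0 -0.85 -0.13 -0.5 0 0" --pt "0 -0.98 -0.12 -0.57 0 0" --pt "0 -1.1 -0.11 -0.65 0 0" --pt "0 -1.22 -0.09 -0.72 0 0"

```text
t: 19.6
ee_pos: [0.4809, -0.1526, 0.126]
ee_rot: [-2.013, -1.879, 0.46]
contact_force: [0.7, -0.4, -1.7]
gripper_width: 0.0423
```

Run:
```python
from h import *
st()
plan([40,42.5,45,47.5,50,52.5,55,57.5,59,60],-.117)
p=snapshot("scene")[:,:,::-1];cv2.imwrite("pics/s13.png",cv2.resize(p[130:270,165:335],None,fx=4.5,fy=4.2))
```

```text
t 19.60 world [ 0.4809 -0.1526  0.126 ] station [ 0.0557 -0.1171  0.126 ] F [ 0.7 -0.3 -1.7] w 0.042
q [-0.21  0.52  0.53  1.6  -0.14  1.56  1.86]
z [-0.461  0.032 -0.887] x [0.069 0.998 0.   ]
40 [ 51.9 126.6]
42.5 [ 46.2 128.5]
45 [ 40.5 130.1]
47.5 [ 34.7 131.4]
50 [ 29.  132.5]
52.5 [ 23.2 133.3]
55 [ 17.6 133.8]
57.5 [ 12. 134.]
59 [  8.7 134. ]
60 [  6.5 133.9]
[ 0.00, -0.06, 0.02, -0.04, -0.00, -0.00 ],
[ 0.00, -0.16, 0.04, -0.10, -0.00, -0.00 ],
[ 0.00, -0.26, 0.06, -0.16, -0.00, -0.00 ],
[ 0.00, -0.35, 0.08, -0.22, -0.00, -0.00 ],
[ 0.00, -0.45, 0.11, -0.28, -0.00, -0.00 ],
[ 0.00, -0.54, 0.14, -0.34, -0.00, -0.00 ],
[ 0.00, -0.62, 0.18, -0.40, -0.00, -0.00 ],
[ 0.00, -0.71, 0.22, -0.46, -0.00, -0.00 ],
[ 0.00, -0.76, 0.24, -0.50, -0.00, -0.00 ],
[ 0.00, -0.79, 0.26, -0.52, -0.00, -0.00 ],
```

View pics/s13.png

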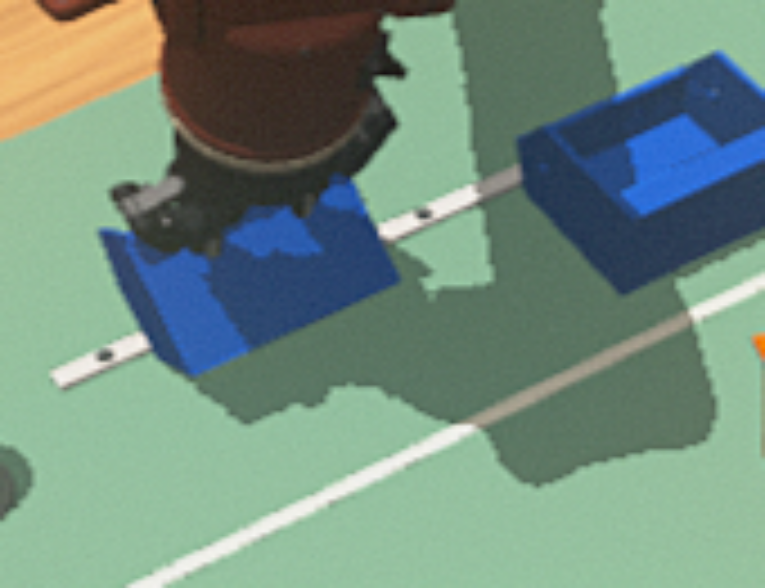

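arm_command --pt "0 -0.06 0.02 -0.04 0 0" --pt "0 -0.16 0.04 -0.1 0 0" --pt "0 -0.26 0.06 -0.16 0 0" --pt "0 -0.35 0.08 -0.22 0 0" --pt "0 -0.45 0.11 -0.28 0 0" --pt "0 -0.54 0.14 -0.34 0 0" --pt "0 -0.62 0.18 -0.4 0 0" --pt "0 -0.71 0.22 -0.46 0 0" --pt "0 -0.76 0.24 -0.5 0 0" --pt "0 -0.79 0.26 -0.52 0 0"

```text
t: 20.9
ee_pos: [0.431, -0.1494, 0.1347]
ee_rot: [-2.06, -1.921, 0.397]
contact_force: [0.9, 0.3, -0.0]
gripper_width: 0.0427
```

Run:
```python
from h import *
st()
plan([60,61,62,63,64,65,66,67,68,69],-.117)
p=snapshot("scene")[:,:,::-1];cv2.imwrite("pics/s14.png",cv2.resize(p[145:240,175:275],None,fx=6,fy=6,interpolation=cv2.INTER_CUBIC))
```

```text
t 20.90 world [ 0.431  -0.1494  0.1347] station [ 0.0058 -0.1173  0.1347] F [ 0.8  0.4 -0. ] w 0.043
q [-0.25  0.35  0.54  1.77 -0.09  1.47  1.83]
z [-0.395  0.028 -0.918] x [0.07  0.998 0.   ]
60 [  6.5 133.9]
61 [  4.4 133.8]
62 [  2.3 133.6]
63 [  0.2 133.4]
64 [ -1.9 133.2]
65 [ -3.9 132.9]
66 [ -5.8 132.6]
67 [ -7.7 132.2]
68 [ -9.5 131.7]
69 [-11.3 131.3]
[ 0.00, 0.02, 0.01, 0.00, -0.00, -0.01 ],
[ 0.00, -0.02, 0.02, -0.02, -0.00, -0.01 ],
[ 0.00, -0.05, 0.04, -0.05, -0.00, -0.01 ],
[ 0.00, -0.08, 0.06, -0.07, -0.00, -0.01 ],
[ 0.00, -0.11, 0.07, -0.09, -0.00, -0.01 ],
[ 0.00, -0.14, 0.09, -0.12, -0.00, -0.01 ],
[ 0.00, -0.16, 0.11, -0.14, -0.00, -0.01 ],
[ 0.00, -0.19, 0.13, -0.17, -0.00, -0.01 ],
[ 0.00, -0.21, 0.15, -0.19, -0.00, -0.01 ],
[ 0.00, -0.24, 0.16, -0.22, -0.00, -0.01 ],
```

View pics/s14.png

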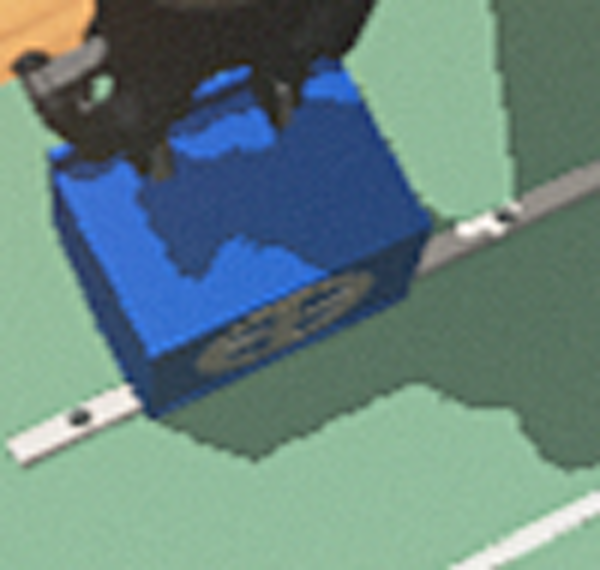

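Run:
```python
from h import *
p={(0,0,-1):(155,418),(110,0,-1):(150,358),(110,0,1):(430,225),(0,0,1):(407,297),(110,80,-1):(53,177)}
fit(p,-.12,(175,145),6);fit(p,-.12,(175,145),6,zfree=True)
```

```text
th 59.7 x,y mm [   3.4 -117.2] yaw -0.3 z 0.0 res [-1.1  0.5  0.2 -0.3  0.7 -0.  -0.2  0.3  0.2 -0.4]
th 60.0 x,y mm [  -3.7 -115.5] yaw -0.4 z -8.0 res [-0.9  0.3  0.3 -0.4  0.3  0.1 -0.3  0.4  0.5 -0.3]
```

arm_command --pt "0 -0.03 0.02 -0.03 0 0" --pt "0 -0.06 0.04 -0.06 0 0" --pt "0 -0.09 0.06 -0.08 0 0" --pt "0 -0.12 0.08 -0.1 0 0" --pt "0 -0.15 0.1 -0.12 0 0" --pt "0 -0.18 0.12 -0.14 0 0" --pt "0 -0.21 0.14 -0.16 0 0" --pt "0 -0.24 0.16 -0.17 0 0" --pt "0 -0.26 0.18 -0.17 0 0" --pt "0 -0.26 0.18 -0.17 0 0"

```text
t: 22.2
ee_pos: [0.4122, -0.1481, 0.1309]
ee_rot: [-2.075, -1.935, 0.376]
contact_force: [-0.8, -0.1, -0.7]
gripper_width: 0.0422
```

Run:
```python
from h import *
st()
p=snapshot("scene")[:,:,::-1];cv2.imwrite("pics/s15.png",cv2.resize(p[145:240,175:275],None,fx=6,fy=6,interpolation=cv2.INTER_CUBIC))
```

```text
t 22.20 world [ 0.4122 -0.1481  0.1309] station [-0.0131 -0.1173  0.1309] F [-0.8 -0.2 -0.7] w 0.042
q [-0.26  0.3   0.55  1.84 -0.07  1.42  1.82]
z [-0.374  0.026 -0.927] x [0.07  0.998 0.   ]
```

View pics/s15.png

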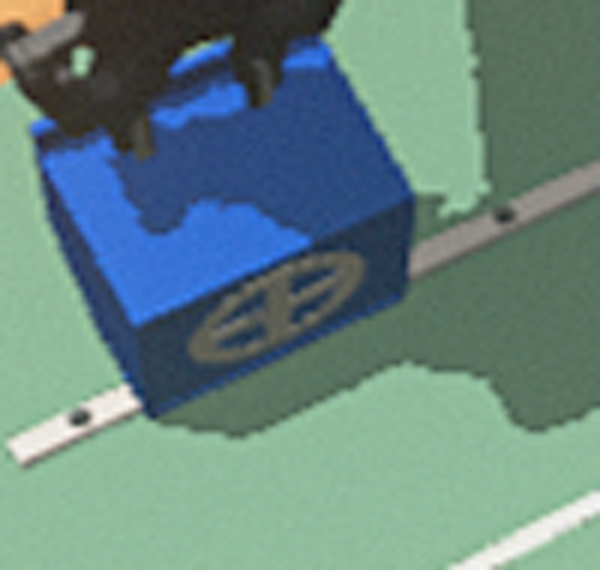

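Run:
```python
from h import *
p={(0,0,-1):(152,418),(110,0,-1):(135,326),(110,0,1):(413,196),(0,0,1):(404,297),(110,80,-1):(36,149)}
fit(p,-.12,(175,145),6);fit(p,-.12,(175,145),6,zfree=True)
plan([70,67,64,61,58,55,52,49,46,43],-.117)
```

```text
th 66.8 x,y mm [   2.2 -117.2] yaw -0.4 z 0.0 res [-0.8  0.1 -0.3 -0.3  0.5 -0.3  0.1 -0.   0.4  0.5]
th 66.9 x,y mm [  -0.5 -116.6] yaw -0.4 z -3.0 res [-0.7  0.1 -0.3 -0.4  0.4 -0.2  0.1  0.   0.5  0.6]
70 [-12.9 130.8]
67 [ -7.7 132.2]
64 [ -1.9 133.2]
61 [  4.4 133.8]
58 [ 10.9 134. ]
55 [ 17.6 133.8]
52 [ 24.4 133.1]
49 [ 31.3 132.1]
46 [ 38.2 130.7]
43 [ 45.1 128.8]
[ 0.00, 0.00, 0.00, -0.07, -0.01, -0.01 ],
[ 0.00, 0.07, -0.05, 0.00, -0.01, -0.01 ],
[ 0.00, 0.16, -0.10, 0.07, -0.01, -0.01 ],
[ 0.01, 0.25, -0.15, 0.15, -0.01, -0.01 ],
[ 0.01, 0.35, -0.20, 0.22, -0.01, -0.01 ],
[ 0.01, 0.45, -0.23, 0.29, -0.01, -0.01 ],
[ 0.01, 0.56, -0.27, 0.37, -0.01, -0.01 ],
[ 0.01, 0.68, -0.29, 0.44, -0.01, -0.01 ],
[ 0.01, 0.79, -0.32, 0.51, -0.01, -0.01 ],
[ 0.01, 0.91, -0.33, 0.58, -0.01, -0.01 ],
```

The right crate is tipped to about 67° and shows the stamp's ring and cross clearly. I'll lower it now.

arm_command --pt "0 0.04 -0.03 0 0 0" --pt "0 0.1 -0.07 0.02 0 0" --pt "0 0.16 -0.1 0.07 0 0" --pt "0 0.25 -0.15 0.15 0 0" --pt "0 0.35 -0.2 0.22 0 0" --pt "0 0.45 -0.23 0.29 0 0" --pt "0 0.56 -0.27 0.37 0 0" --pt "0 0.68 -0.29 0.44 0 0" --pt "0 0.79 -0.32 0.51 0 0" --pt "0 0.91 -0.33 0.58 0 0"

```text
t: 23.5
ee_pos: [0.4707, -0.1522, 0.1287]
ee_rot: [-2.023, -1.887, 0.447]
contact_force: [1.0, 0.4, 0.2]
gripper_width: 0.0425
```

Run:
```python
from h import *
st()
plan([40,37,34,31,28,25,22,19,16,14],-.117)
```

```text
t 23.50 world [ 0.4707 -0.1522  0.1287] station [ 0.0456 -0.1174  0.1287] F [1.  0.5 0.2] w 0.042
q [-0.22  0.49  0.53  1.63 -0.13  1.54  1.85]
z [-0.448  0.031 -0.894] x [0.07  0.998 0.   ]
40 [ 51.9 126.6]
37 [ 58.7 123.9]
34 [ 65.3 120.9]
31 [ 71.8 117.5]
28 [ 78.2 113.7]
25 [ 84.4 109.6]
22 [ 90.3 105.1]
19 [ 96.1 100.3]
16 [101.6  95.2]
14 [105.1  91.6]
[ 0.01, 0.11, -0.02, 0.07, -0.01, -0.01 ],
[ 0.01, 0.23, -0.03, 0.14, -0.01, -0.01 ],
[ 0.01, 0.35, -0.03, 0.22, -0.01, -0.01 ],
[ 0.01, 0.48, -0.03, 0.29, -0.01, -0.01 ],
[ 0.01, 0.60, -0.02, 0.36, -0.01, -0.01 ],
[ 0.01, 0.72, -0.01, 0.44, -0.01, -0.01 ],
[ 0.01, 0.84, 0.02, 0.51, -0.01, -0.01 ],
[ 0.01, 0.96, 0.05, 0.58, -0.01, -0.01 ],
[ 0.01, 1.09, 0.08, 0.65, -0.01, -0.01 ],
[ 0.01, 1.16, 0.11, 0.70, -0.01, -0.01 ],
```

arm_command --pt "0 0.11 -0.02 0.07 0 0" --pt "0 0.23 -0.03 0.14 0 0" --pt "0 0.35 -0.03 0.22 0 0" --pt "0 0.48 -0.03 0.29 0 0" --pt "0 0.6 -0.02 0.36 0 0" --pt "0 0.72 -0.01 0.44 0 0" --pt "0 0.84 0.02 0.51 0 0" --pt "0 0.96 0.05 0.58 0 0" --pt "0 1.09 0.08 0.65 0 0" --pt "0 1.16 0.11 0.7 0 0"

```text
t: 24.75
ee_pos: [0.5302, -0.1564, 0.0911]
ee_rot: [-1.96, -1.828, 0.529]
contact_force: [1.4, 1.2, -0.3]
gripper_width: 0.0427
```

Run:
```python
from h import *
st()
plan([12.5,11,9,7.5,6,4.5,3,1.5,0,-1.5,-3],-.117)
p=snapshot("scene")[:,:,::-1];cv2.imwrite("pics/s16.png",cv2.resize(p[140:280,165:335],None,fx=4.5,fy=4.2))
```

```text
t 24.75 world [ 0.5302 -0.1564  0.0911] station [ 0.1052 -0.1174  0.0911] F [ 1.4  1.2 -0.3] w 0.043
q [-0.16  0.71  0.5   1.42 -0.18  1.64  1.87]
z [-0.533  0.037 -0.845] x [0.07  0.998 0.   ]
12.5 [107.6  88.9]
11 [110.1  86. ]
9 [113.3  82.1]
7.5 [115.6  79.1]
6 [117.9  76. ]
4.5 [120.   72.9]
3 [122.1  69.7]
1.5 [124.1  66.4]
0 [125.9  63.1]
-1.5 [127.8  59.8]
-3 [129.5  56.3]
[ 0.01, 0.06, 0.01, 0.03, -0.01, -0.01 ],
[ 0.01, 0.12, 0.03, 0.07, -0.01, -0.01 ],
[ 0.01, 0.20, 0.05, 0.12, -0.01, -0.01 ],
[ 0.01, 0.25, 0.08, 0.16, -0.01, -0.01 ],
[ 0.01, 0.31, 0.10, 0.19, -0.01, -0.01 ],
[ 0.01, 0.37, 0.12, 0.23, -0.01, -0.01 ],
[ 0.01, 0.43, 0.15, 0.26, -0.01, -0.01 ],
[ 0.01, 0.49, 0.18, 0.30, -0.01, -0.01 ],
[ 0.01, 0.54, 0.21, 0.34, -0.01, -0.01 ],
[ 0.01, 0.60, 0.24, 0.37, -0.01, -0.01 ],
[ 0.01, 0.65, 0.27, 0.41, -0.01, -0.01 ],
```

View pics/s16.png

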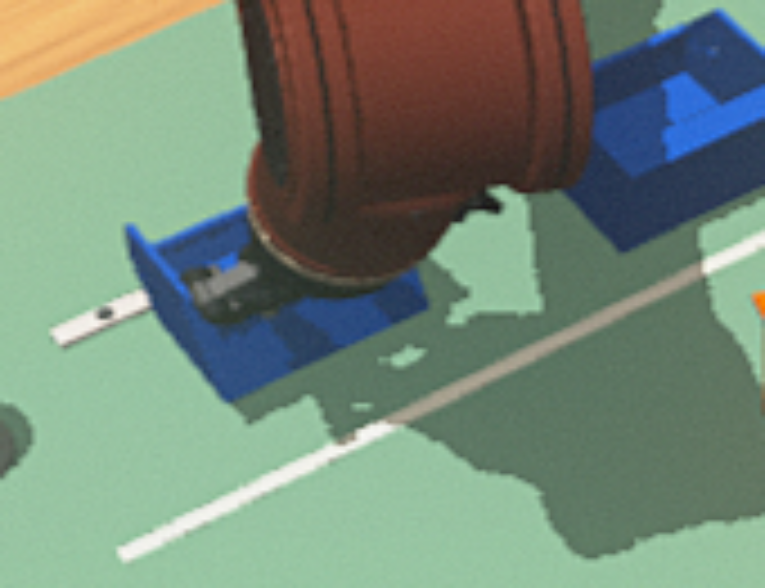

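arm_command --pt "0 0.06 0.01 0.03 0 0" --pt "0 0.12 0.03 0.07 0 0" --pt "0 0.19 0.05 0.11 0 0" --pt "0 0.25 0.08 0.16 0 0" --pt "0 0.31 0.1 0.19 0 0" --pt "0 0.37 0.12 0.23 0 0" --pt "0 0.42 0.15 0.26 0 0" --pt "0 0.46 0.17 0.28 0 0" --pt "0 0.5 0.19 0.31 0 0" --pt "0 0.54 0.21 0.34 0 0"

```text
t: 26.05
ee_pos: [0.5508, -0.1577, 0.0626]
ee_rot: [-1.928, -1.799, 0.568]
contact_force: [1.5, 0.3, -0.7]
gripper_width: 0.0429
```

arm_command --pt "0 0.03 0.02 0 0 0" --pt "0 0.06 0.04 0 0 0" --pt "0 0.08 0.06 0 0 0" --pt "0 0.1 0.09 0 0 0" --pt "0 0.22 0.01 0 0 0" --pt "0 0.4 -0.12 0 0 0" --pt "0 0.6 -0.26 0 0 0" --pt "0 0.6 -0.5 0 0 0" --pt "0 0.4 -0.9 0 0 0" --pt "0 0.2 -1.3 0 0 0"

```text
t: 27.3
ee_pos: [0.6056, -0.1616, 0.121]
ee_rot: [-1.928, -1.799, 0.568]
contact_force: [-0.2, 0.1, 0.3]
gripper_width: 0.0429
```

Run:
```python
from h import *
st()
p=snapshot("scene")[:,:,::-1];cv2.imwrite("pics/s17.png",cv2.resize(p[140:280,165:335],None,fx=4.5,fy=4.2))
```

```text
t 27.30 world [ 0.6056 -0.1616  0.121 ] station [ 0.1808 -0.1175  0.121 ] F [-0.2  0.1  0.3] w 0.043
q [-0.09  0.87  0.49  1.09 -0.22  1.85  1.86]
z [-0.573  0.04  -0.818] x [ 0.069  0.998 -0.   ]
```

View pics/s17.png

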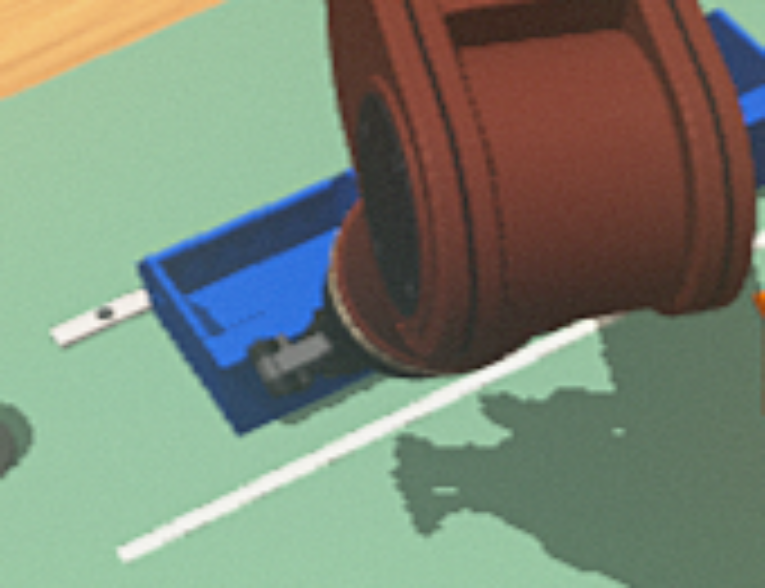

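Run:
```python
from h import *
rows([(W([.181,-.117,.19]),tool_R(25)),(W([.08,-.117,.19]),tool_R(0)),(W([.08,-.117,.13]),tool_R(0))])
for q in((322,160),(335,117),(280,145)):print(S(back("top",*q,0)).round(3))
```

```text
[ 0.01, -0.64, -0.88, -1.23, 0.00, -0.01 ],
[ 0.01, -2.02, 0.08, -4.35, 0.00, -0.01 ],
[ 0.01, -1.45, 0.90, -4.35, 0.00, -0.01 ],
[0.262 0.058 0.   ]
[0.374 0.034 0.   ]
[0.291 0.165 0.   ]
```

arm_command --pt "0 -0.3 -0.4 -0.4 0 0" --pt "0 -0.64 -0.88 -1.2 0 0" --pt "0 -0.9 -0.75 -1.8 0 0" --pt "0 -1.2 -0.55 -2.5 0 0" --pt "0 -1.5 -0.35 -3.2 0 0" --pt "0 -1.8 -0.1 -3.9 0 0" --pt "0 -2.02 0.08 -4.35 0 0" --pt "0 -1.8 0.4 -4.35 0 0" --pt "0 -1.45 0.9 -4.35 0 0" --pt "0 -1.45 0.9 -4.35 0 0"

```text
t: 28.6
ee_pos: [0.5034, -0.1548, 0.1289]
ee_rot: [-2.296, -2.141, 0.005]
contact_force: [0.2, -0.0, 0.8]
gripper_width: 0.0427
```

Run:
```python
from h import *
st()
rows([(W([.075,-.117,.04]),tool_R(0)),(W([.265,-.117,.04]),tool_R(0))])
p=snapshot("scene")[:,:,::-1];cv2.imwrite("pics/s18.png",cv2.resize(p[110:280,165:385],None,fx=3.5,fy=3.5))
```

```text
t 28.60 world [ 0.5034 -0.1548  0.1289] station [ 0.0783 -0.1178  0.1289] F [ 0.2 -0.   0.8] w 0.043
q [-0.28  0.18  0.55  1.91 -0.1   1.08  1.81]
z [-0.004 -0.    -1.   ] x [ 0.07   0.998 -0.001]
[ 0.01, -0.05, 1.48, -0.03, 0.00, -0.01 ],
[ 0.02, 3.12, 1.47, -0.03, 0.00, -0.01 ],
```

View pics/s18.png

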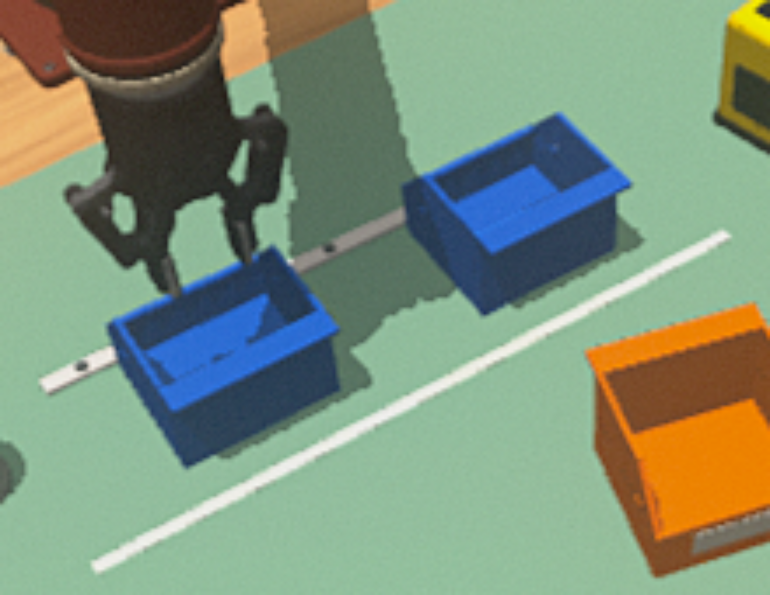

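Run:
```python
from h import *
rows([(W([.075,-.117,.042]),tool_R(-5)),(W([.265,-.117,.042]),tool_R(-5))])
```

```text
[ 0.02, -0.07, 1.47, -0.64, 0.01, -0.01 ],
[ 0.02, 3.09, 1.47, -0.64, 0.01, -0.01 ],
```

arm_command --pt "0 0 0 -0.3 0 0" --pt "0 -0.05 0.1 -0.64 0 0" --pt "0 -0.07 0.4 -0.64 0 0" --pt "0 -0.07 0.7 -0.64 0 0" --pt "0 -0.07 1 -0.64 0 0" --pt "0 -0.07 1.2 -0.64 0 0" --pt "0 -0.07 1.35 -0.64 0 0" --pt "0 -0.07 1.45 -0.64 0 0" --pt "0 -0.07 1.47 -0.64 0 0" --pt "0 -0.07 1.47 -0.64 0 0" --gripper 0.7

```text
t: 29.9
ee_pos: [0.5004, -0.1551, 0.0425]
ee_rot: [2.249, 2.097, 0.091]
contact_force: [0.3, 0.6, 0.0]
gripper_width: 0.0257
```

Run:
```python
from h import *
st()
rows([(W([.265,-.117,.042]),tool_R(-5))])
p=snapshot("scene")[:,:,::-1];cv2.imwrite("pics/s19.png",cv2.resize(p[110:280,165:385],None,fx=3.5,fy=3.5))
```

```text
t 29.90 world [ 0.5004 -0.1551  0.0425] station [ 0.0754 -0.1182  0.0425] F [0.3 0.6 0. ] w 0.026
q [-0.26  0.23  0.53  2.07 -0.18  0.8   1.89]
z [ 0.088 -0.007 -0.996] x [ 0.07   0.998 -0.001]
[ 0.02, 3.15, 0.29, 0.01, 0.01, -0.01 ],
```

View pics/s19.png

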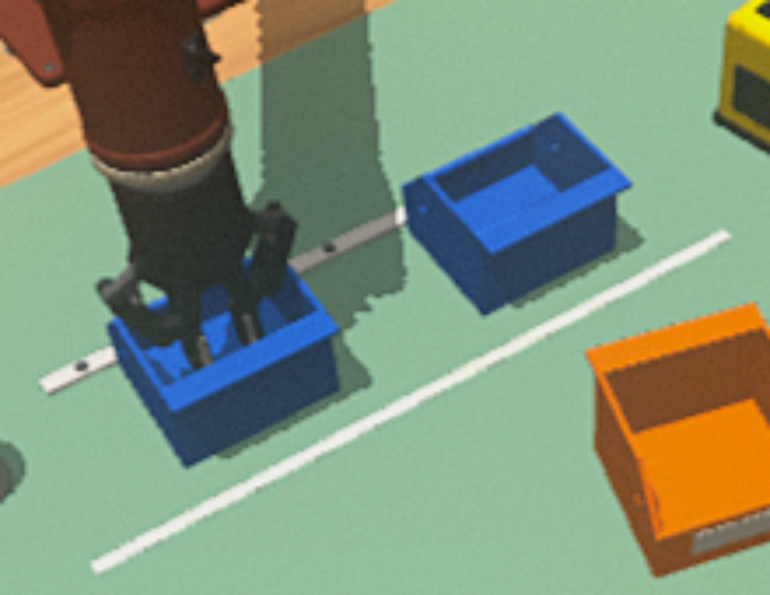

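arm_command --pt "0 0.1 0.01 0 0 0" --pt "0 0.2 0.02 0 0 0" --pt "0 0.3 0.03 0 0 0" --pt "0 0.4 0.04 0 0 0" --pt "0 0.55 0.05 0 0 0" --pt "0 0.7 0.06 0 0 0" --pt "0 0.85 0.08 0 0 0" --pt "0 1 0.09 0 0 0" --pt "0 1.15 0.1 0 0 0" --pt "0 1.3 0.12 0 0 0"

```text
t: 31.2
ee_pos: [0.5792, -0.1606, 0.0424]
ee_rot: [2.249, 2.097, 0.091]
contact_force: [-3.3, -0.7, 1.8]
gripper_width: 0.0255
```

Run:
```python
from h import *
st()
rows([(W([.265,-.117,.042]),tool_R(-5))])
p=snapshot("scene")[:,:,::-1];cv2.imwrite("pics/s20.png",cv2.resize(p[110:280,165:385],None,fx=3.5,fy=3.5))
```

```text
t 31.20 world [ 0.5792 -0.1606  0.0424] station [ 0.1543 -0.1183  0.0424] F [-3.2 -0.9  1.8] w 0.025
q [-0.22  0.38  0.51  1.89 -0.26  0.85  1.92]
z [ 0.088 -0.007 -0.996] x [ 0.07   0.998 -0.001]
[ 0.02, 1.84, 0.17, 0.01, 0.01, -0.01 ],
```

View pics/s20.png

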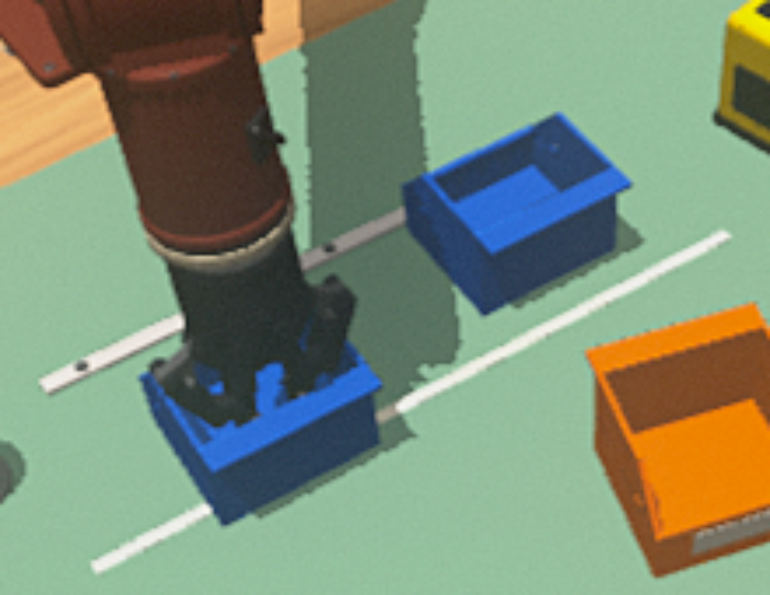

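Sliding nicely with 3 N on the fingers.

arm_command --pt "0 0.18 0.02 0 0 0" --pt "0 0.36 0.03 0 0 0" --pt "0 0.55 0.05 0 0 0" --pt "0 0.75 0.07 0 0 0" --pt "0 0.95 0.09 0 0 0" --pt "0 1.15 0.11 0 0 0" --pt "0 1.35 0.12 0 0 0" --pt "0 1.55 0.14 0 0 0" --pt "0 1.7 0.16 0 0 0" --pt "0 1.82 0.17 0 0 0"

```text
t: 32.5
ee_pos: [0.6903, -0.1682, 0.042]
ee_rot: [2.248, 2.097, 0.092]
contact_force: [-3.2, 0.8, 1.3]
gripper_width: 0.0255
```

Run:
```python
from h import *
st()
p=snapshot("scene")[:,:,::-1];cv2.imwrite("pics/s21.png",cv2.resize(p[110:310,165:385],None,fx=3,fy=3))
```

```text
t 32.50 world [ 0.6903 -0.1682  0.042 ] station [ 0.2657 -0.1183  0.042 ] F [-3.3  0.6  1.3] w 0.025
q [-0.17  0.58  0.47  1.6  -0.33  0.95  1.91]
z [ 0.089 -0.007 -0.996] x [ 0.069  0.998 -0.001]
```

View pics/s21.png

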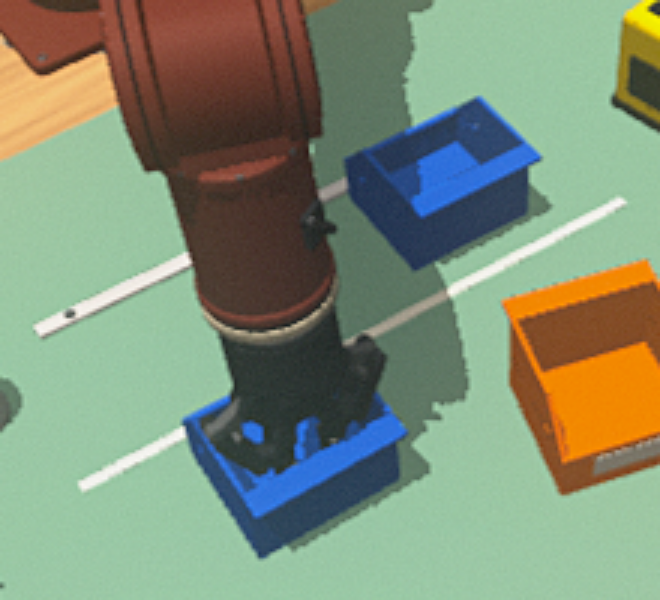

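Run:
```python
from h import *
for q,z in(((262,557),0),((250,515),.08),((405,430),.08)):
    print(S(back("scene",*crop((165,110),3,*q),z)).round(4))
rows([(W([.24,-.118,.042]),tool_R(-5)),(W([.24,-.118,.2]),tool_R(-5))])
```

```text
[ 0.2776 -0.1757  0.    ]
[ 0.2903 -0.1794  0.08  ]
[ 0.2919 -0.0578  0.08  ]
[ 0.00, -0.44, -0.04, 0.02, 0.01, -0.00 ],
[ -0.00, -0.20, -2.66, 0.02, 0.01, -0.00 ],
```

arm_command --pt "0 0.05 0 0 0 0" --pt "0 0.1 0.01 0 0 0" --pt "0 0.14 0.01 0 0 0" --pt "0 0.14 0.01 0 0 0" --pt "0 0 0 0 0 0" --pt "0 -0.25 -0.03 0 0 0" --pt "0 -0.35 -0.2 0 0 0" --pt "0 -0.3 -0.7 0 0 0" --pt "0 -0.25 -1.4 0 0 0" --pt "0 -0.25 -2.1 0 0 0"

```text
t: 33.8
ee_pos: [0.6649, -0.1661, 0.1685]
ee_rot: [2.246, 2.096, 0.094]
contact_force: [1.0, -0.3, 0.3]
gripper_width: 0.0254
```

arm_command --pt "0 -0.3 -0.6 0 0 0" --pt "0 -1 -0.8 0 0 0" --pt "0.5 -1.8 -0.8 0 0 0" --pt "1.2 -2.4 -0.8 0 0 0" --pt "2 -2.8 -0.8 0 0 0" --pt "3 -3 -0.8 0 0 0" --pt "4 -3.1 -0.8 0 0 0" --pt "5 -3.2 -0.8 0 0 0" --pt "6 -3.3 -0.8 0 0 0" --pt "7 -3.4 -0.8 0 0 0"

```text
t: 35.05
ee_pos: [0.4869, 0.2691, 0.1983]
ee_rot: [2.247, 2.095, 0.098]
contact_force: [1.1, -0.6, -0.2]
gripper_width: 0.0258
```

arm_command --pt "0.5 -0.2 0 0 0 0" --pt "1 -0.4 0 0 0 0" --pt "1.5 -0.6 0 0 0 0" --pt "2 -0.8 0 0 0 0" --pt "2.5 -1 0 0 0 0" --pt "3 -1.2 0 0 0 0" --pt "3.5 -1.4 0 0 0 0" --pt "4 -1.6 0 0 0 0" --pt "4 -1.6 0 0 0 0" --pt "4 -1.6 0 0 0 0"

```text
t: 36.3
ee_pos: [0.4089, 0.5145, 0.1899]
ee_rot: [2.247, 2.094, 0.098]
contact_force: [0.5, 0.0, -0.4]
gripper_width: 0.0254
```

Run:
```python
from h import *
st()
for n in("scene","top"):
    p=snapshot(n);cv2.imwrite(f"pics/{n}_end.png",p[:,:,::-1])
    if n=="top":cv2.imwrite("pics/t_endc.png",cv2.resize(p[130:300,230:460,::-1],None,fx=3.4,fy=3.4,interpolation=cv2.INTER_CUBIC))
```

```text
t 36.30 world [0.4089 0.5145 0.1899] station [-0.0618  0.5435  0.1899] F [ 0.5  0.1 -0.4] w 0.025
q [-1.03  0.33  0.03  1.55  0.08  1.21  0.47]
z [ 0.093 -0.007 -0.996] x [0.07  0.998 0.   ]
```

View pics/scene_end.png

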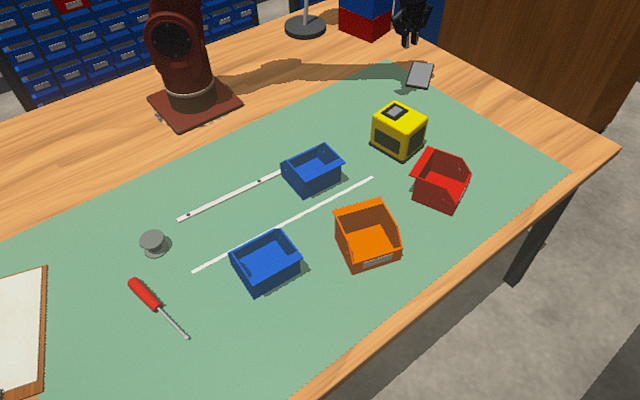

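View pics/t_endc.png

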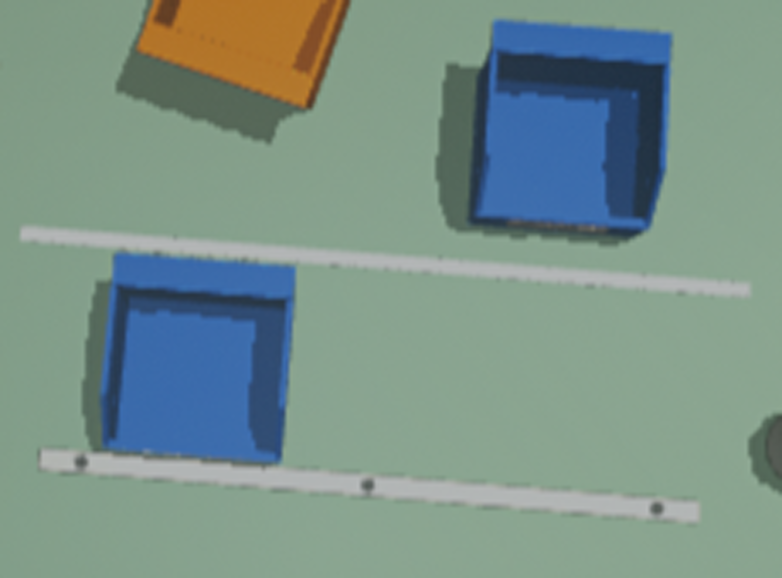

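Run:
```python
from h import *
for q in((494,20),(671,33),(114,253),(294,266)):
    X=S(back("top",*crop((230,130),3.4,*q),.085));print(X.round(4),"front",(X[0]-.128).round(4))
a=cv2.imread("pics/scene0.png").astype(int);b=cv2.imread("pics/scene_end.png").astype(int);d=np.abs(a-b).max(2)
for n,(x0,y0,x1,y1) in dict(printer=(372,100,428,158),spool=(136,226,172,258),driver=(125,275,192,342)).items():print(n,(d[y0:y1,x0:x1]>50).sum())
job_done();print(read_state()["t"])
```

```text
[ 0.3082 -0.0584  0.085 ] front 0.1802
[ 0.3087 -0.1774  0.085 ] front 0.1807
[0.1302 0.181  0.085 ] front 0.0022
[0.1312 0.0623 0.085 ] front 0.0032
printer 0
spool 0
driver 0
the job is handed in; nothing more can be done
the job is handed in; nothing more can be done
```

I tipped both crates, moved the stamped one past the dispatch line, and handed the job in at about 36 s.

- **Left crate:** I tipped it to about 67° with the fingertips under the lip. Its underside was bare. I lowered it back along the same arc.
- **Right crate:** I tipped it to about 67° the same way. Its underside showed the white ring and cross. I lowered it back, then pushed it from inside against its back wall, with about 3 N on the fingers.

**Last checks**
- **Stamped crate:** it stands flat and square to the rail. Its front face is about 180 mm from the rail, roughly 25 mm past the line's far edge.
- **Bare crate:** it stands flat with its front about 2–3 mm from the rail.
- **Printer, spool and screwdriver:** comparing the scene camera's first and last pictures showed no change at any of the three.
- **Arm:** it is well clear of everything.

**Where checks disagreed**
- **Tilt angles:** these are camera fits, good to about 1°. On the way up the crates measured up to 2° less than my motion model predicted, so I raised both further until the camera read 67°.
- **Stamped crate's position:** the scene picture before the final 8 mm nudge put the front at about 163–168 mm, while the last top view gives 180 mm. That is a few millimetres more than the nudge explains, but it is past the line either way.

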